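# Square up and set the plaster model clamp

## Robot

A 6-joint arm with a two-finger parallel gripper is mounted at the origin on the work surface. World frame = base frame: x ahead of the robot, y to its left, z up, the work surface at z = 0. Lengths are in m, angles in degrees, forces in N, time in s.
With the tool pointing down it reaches from about 0.35 to 0.725 m from the base axis. Payload 4.3 kg.
Tool frame: the origin (TCP) lies between the finger pads; the fingertips stand 19 mm ahead of it and the grasp point (between the pads) is the TCP; y points along the fingers, x is the direction in which the jaws open and shut, and the axes are right-handed (so a half turn about y gives the same grasp; the last joint's range is limited). The gripper opens to 85 mm and grips with 20 to 120 N. Pads are 22 mm wide; open, the fingers measure 114 mm over their backs; the gripper's body (76 mm by 85 mm) begins 54 mm behind the grasp point. The pads swing forward as they close: fully open they stand 13 mm farther back than shut.
Start: joints at [59.456, 21.618, 4.641, 73.018, 0, 83.68], TCP at [0.236, 0.524, 0.25] pointing down, gripper open.
Joint ranges: [-156.06, 156.06], [-48.1, 94.91], [-58.44, 69.94], [-101.28, 121.22], [-78.64, 73.56], [-180, 180]. Speed limits (degrees/s): [147.25, 147.25, 180, 180, 180, 180].

## Interface

Orientations are given as a 3x3 rotation matrix whose columns are the frame's x, y, z axes.
In Python, from rig import ctrl, cams gives the robot as it stands.
- The arm moves only by the tool arm_command, never from a script. Its argument "moves" is a list of rows, each an object with "angular": the turn, a rotation vector about the world's x, y, z in degrees, a list of three; "offset": the shift along the world's x, y, z in m, a list of three; "grip": the closure, from -1 (fully open) to 1 (shut). A call has 1 to 20 rows; each row shifts and turns the pose as measured when the row begins; what a row does not reach is not made up. A row lasts 1/8 s, in which the tool goes at most 62.5 mm and 10.7 degrees, less where a joint would pass 70% of its speed; a pose out of reach is approached as far as the arm can. A call with a gripper value outside its range is refused whole. The fingers move at their own pace and stop on an object; "squeeze" is the grip in N (left out, the last holds). Time passes only in rows, so rows that do not move let the fingers close. It gives the time, the measured TCP pose, the force and the opening at its end, in the units of the state.
- ctrl.get_obs(): the state, without advancing time (a new reading comes with each control period).
- cams.camera(name): name is "scene" or "top" or "wrist"; returns a dict with "color" (400x640x3 uint8, blue, green, red), "fx", "fy", "cx", "cy" (pixels), "cam_to_world" (4x4, takes a point from camera to world coordinates). Camera axes: x right, y down, z forward; pixel columns grow to the right and rows downward; lengths in m; the calibration is good to about 2 mm. The wrist camera is an equidistant fisheye: a pixel r from the principal point sees the ray r / f radians off the axis. A picture is of the moment at which its call begins. There is no depth.
- ctrl.finish_job(): hands the job in, once; it reports no verdict.
The state is a dict: "clock": time; "qpos": joint angles; "joint_velocities": joint speeds; "joint_efforts": joint torques, N m; "eef_pos": TCP position; "tcp_rot": TCP orientation; "contact_force": force on the tool from outside, world axes, zero at the start; "wrist_torque": the same for the moment, N m; "gripper_width": finger opening in m.
Only numpy, scipy, OpenCV 4.12 (cv2) and the standard library are available. Lean on these libraries where they do the work, as an engineer would, in place of code of your own. Each camera call takes 0.05 s, during which the arm holds its last target.

## Task

Lay the aluminium straightedge down on the fixture's plate with a long edge flush along the whole flat back face of the plaster model, and let go of it. Then screw the knurled clamp nut down until it bottoms out and back it off a quarter turn, so that the model could still be eased along the straightedge. Finish with the gripper still holding the nut there, the straightedge still flush, and the other things on the bench left where they are.

Things in the scene. Friction and masses are not known exactly. Their poses are not given: they have to be found in the camera images.
- straightedge_grip (a point): Centre of the grip block of the loose aluminium straightedge: a flat strip 160 mm long (x), 40 mm wide (y), 6 mm thick, with a grip block on its middle 14 mm (x) by 26 mm (y), 26 mm high. This point is 19 mm above the strip's underside, 20 mm from each long edge; both edges are straight and alike, use either. Starts flat on the table. Mass 0.13 to 0.25 kg.
- fixture: Clamping fixture, fixed to the table; origin under the centre of its steel plate, 220 mm (x) by 200 mm (y), 10 mm thick. It carries a fixed plaster model and a steel strap over it, 26 mm wide, top 42 mm above the table; the nut's stud stands at x 0, y +45 mm. The plate is bare in front of the model (y -100 to -30 mm) but for 3 mm high screw heads at x +-95, y -85 mm.
- model_face (a point): Foot of the plaster model's flat upright back face, in its middle, on top of the plate (10 mm above the table). x runs along the face, y points into the plaster, z up. The face is 80 mm wide and 14 mm high; teeth behind it reach 22 mm above the plate.
- nut_centre (a point): Centre, half-way up, of the round knurled steel nut, 36 mm across, 24 mm high, on an upright fixed stud 12 mm across that ends 76 mm above the table. Already started on the thread; rises 1 mm per rad. Bottomed, its underside is on the strap, 42 mm above the table. Turns with 0.06 N m and stays put. Black lines on its top and on the strap line up when it is bottomed.
- nut (a joint): Turn of the nut, rad: 0 = bottomed on the strap (hard stop); grows as it is backed off, counter-clockwise seen from above. Clockwise from above screws it down. Starts 1.9 to 3.4 rad up.
- wax_knife: Bystander: wax knife lying flat: steel handle 8 mm thick and 100 mm long along its x axis with a short blade at +x, 150 mm overall; origin under the handle's middle.
- carver: Bystander: carving instrument lying flat, same shape and size as the wax knife, dark steel; origin under the handle's middle.
- jar: Bystander: small amber glass jar, 44 mm across, 50 mm high; origin at the centre of its underside.
- cast_ring: Bystander: steel casting ring (open tube) standing upright, 56 mm across, 45 mm high; origin at the centre of its underside.
- mix_bowl: Bystander: black rubber mixing bowl, 90 mm across, 50 mm high; origin at the centre of its underside.
- bottle: Bystander: white plastic bottle, 52 mm across, 130 mm high; origin at the centre of its underside.
- plaster_die: Bystander: small upright plaster cylinder, 28 mm across, 30 mm high; origin at the centre of its underside.
There are look-alikes about, which are no part of the job. Of the things that look like the part that bears straightedge_grip, take the one that is farthest to the robot's right at the start.

How it is judged:
By the outcome, as a careful person would: the job done as asked, in the order asked, and still so for the second after the job is handed in, while the arm keeps its last pose, push and grip.
It also fails if it takes over 56 s, if anything falls off the work surface, if the arm or the gripper's body presses on something with over 40 N, if the wrist force passes 120 N, or if a joint passes its speed limit or range.

## Working session

There is one attempt and no reset: what is moved stays moved. The work goes in short steps, Python scripts to look and compute and a tool call to move; the robot and the scene stay as the last step left them, time stands still between calls to the robot, and variables do not carry over. Pictures are saved under pics/ and viewed, and the job is handed in when it is done.

Besides the shell and the picture viewer there is one more tool, called after "Request:" as a command line: name --argument value ..., lists and objects as JSON in quotes. arm_command: Moves the arm, as the interface text tells. Its arguments: {"type":"object","properties":{"moves":{"type":"array","items":{"type":"object","properties":{"angular":{"type":"array","items":{"type":"number"}},"offset":{"type":"array","items":{"type":"number"}},"grip":{"type":"number"}}}},"squeeze":{"type":"number"}},"required":["moves"]}

```bash
ls; mkdir -p pics; python3 - <<'E'
from rig import ctrl, cams
import cv2, numpy as np
o=ctrl.get_obs(); print(o)
for n in ["scene","top","wrist"]:
    c=cams.camera(n); cv2.imwrite(f"pics/{n}0.png",c["color"])
    print(n,c["fx"],c["fy"],c["cx"],c["cy"],np.round(c["cam_to_world"],4).tolist())
E
```

```text
pics
{'clock': 0.0, 'qpos': array([ 5.94571437e+01,  2.16609491e+01,  4.56323593e+00,  7.30193908e+01,
       -8.96352284e-04,  8.36817384e+01]), 'joint_velocities': array([ 0.06583284, -0.05494218, -0.0703773 , -0.05790086, -0.00282963,
       -0.03968317]), 'joint_efforts': array([-5.76864186e-04, -4.63602412e+01,  2.69877613e+01,  2.07837863e-02,
        1.29921123e-04, -1.61729190e-05]), 'eef_pos': array([0.23559783, 0.52383502, 0.24937235]), 'tcp_rot': array([[ 4.10313474e-01, -1.02517471e-03, -9.11943969e-01],
       [ 9.11942279e-01, -1.76821304e-03,  4.10314701e-01],
       [-2.03315547e-03, -9.99997911e-01,  2.09378522e-04]]), 'contact_force': array([0.34556316, 0.18738134, 0.14211986]), 'wrist_torque': array([-0.03621154,  0.01667485,  0.01016888]), 'gripper_width': 0.0854485293904574}
scene 371.74182918294275 371.74182918294275 318.2449504185048 205.1829418847494 [[-0.8422, 0.4277, -0.3283, 0.8673], [0.5392, 0.6668, -0.5145, 0.4872], [-0.0012, -0.6103, -0.7922, 0.8618], [0.0, 0.0, 0.0, 1.0]]
top 467.87957589315386 467.87957589315386 322.0058669371396 185.34234274830692 [[-0.005, -0.9863, 0.1649, 0.3431], [-0.9999, 0.0075, 0.0148, -0.0296], [-0.0158, -0.1648, -0.9862, 1.3109], [0.0, 0.0, 0.0, 1.0]]
wrist 309.70691628693146 309.70691628693146 317.46316141684355 200.17347926494986 [[0.4105, 0.8653, 0.2877, 0.1617], [0.9119, -0.3889, -0.1312, 0.5574], [-0.0016, 0.3162, -0.9487, 0.3723], [0.0, 0.0, 0.0, 1.0]]
```

View pics/top0.png

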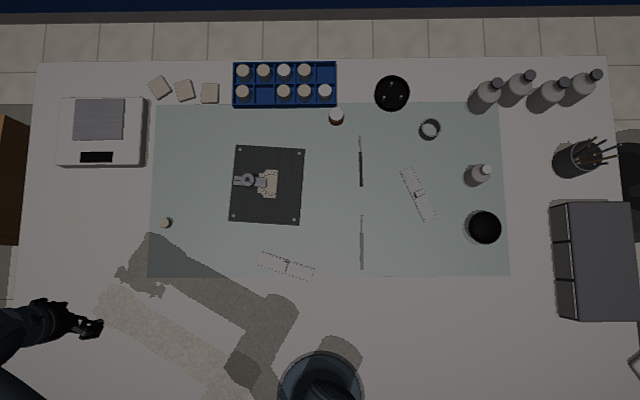

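View pics/scene0.png

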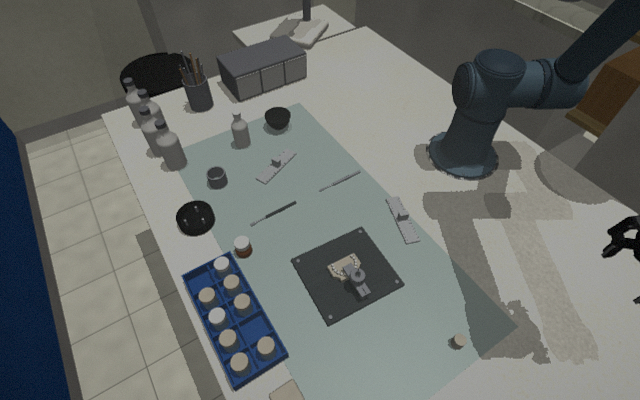

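View pics/wrist0.png

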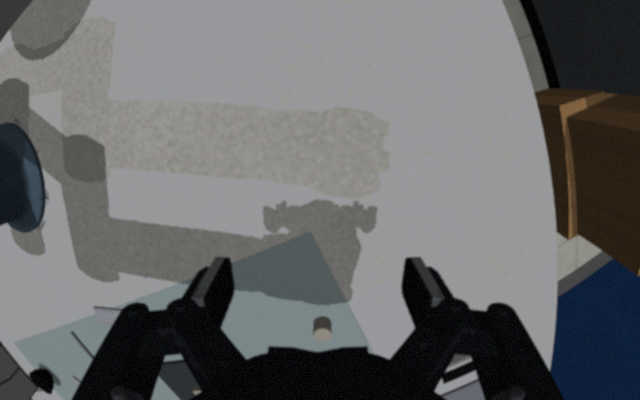

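```bash
cat > h.py <<'E'
import numpy as np, cv2
from rig import ctrl,cams
def ray(c,u,v):
    M=np.array(c["cam_to_world"])
    d=np.array([(u-c["cx"])/c["fx"],(v-c["cy"])/c["fy"],1.0])
    return M[:3,3],M[:3,:3]@d
def rayf(c,u,v):
    M=np.array(c["cam_to_world"])
    a=np.array([u-c["cx"],v-c["cy"]]);r=np.hypot(*a);t=r/c["fx"]
    d=np.array([*(a/max(r,1e-9)*np.sin(t)),np.cos(t)])
    return M[:3,3],M[:3,:3]@d
def onplane(c,u,v,z,f=ray):
    o,d=f(c,u,v);s=(z-o[2])/d[2];return (o+s*d)
def proj(c,p,fish=False):
    M=np.array(c["cam_to_world"]);q=M[:3,:3].T@(np.array(p)-M[:3,3])
    if fish:
        t=np.arctan2(np.hypot(q[0],q[1]),q[2]);n=np.hypot(q[0],q[1])
        return np.array([c["cx"]+c["fx"]*t*q[0]/n,c["cy"]+c["fx"]*t*q[1]/n])
    return np.array([c["cx"]+c["fx"]*q[0]/q[2],c["cy"]+c["fy"]*q[1]/q[2]])
def crop(c,u0,v0,u1,v1,k,fn):
    im=c["color"][v0:v1,u0:u1]; cv2.imwrite("pics/"+fn,cv2.resize(im,None,fx=k,fy=k,interpolation=cv2.INTER_CUBIC))
E
python3 - <<'E'
from h import *
c=cams.camera("top")
a=c["color"]
def z(u0,v0,u1,v1):return cv2.resize(a[v0:v1,u0:u1],(400,400),interpolation=cv2.INTER_CUBIC)
cv2.imwrite("pics/top1.png",np.hstack([z(222,140,312,230),z(385,155,455,225)]))
cv2.imwrite("pics/top1b.png",np.hstack([z(250,235,320,305),z(330,130,390,190)]))
E
```

```text
(no output)
```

View pics/top1.png

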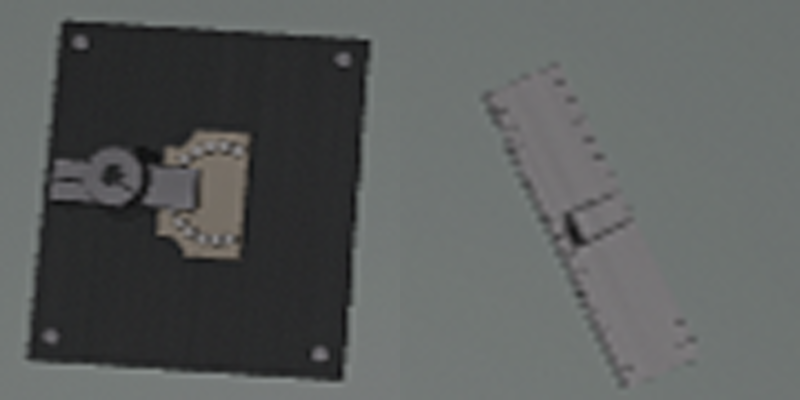

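View pics/top1b.png

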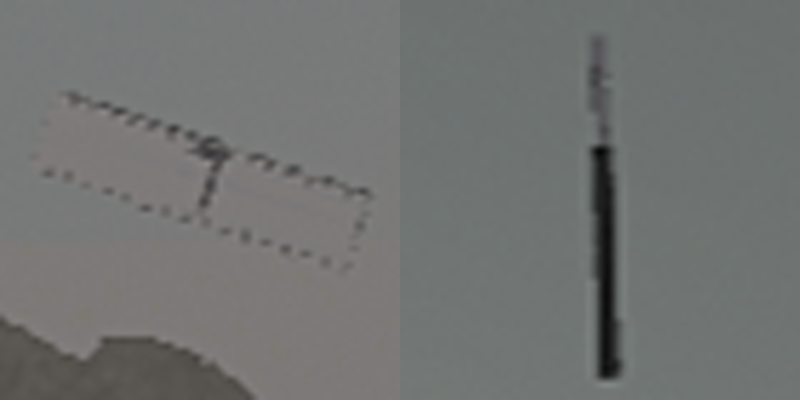

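```bash
python3 - <<'E'
from h import *
c=cams.camera("top")
def P(x,y,u0,v0,s,z): return onplane(c,u0+(x+.5)/s-.5,v0+(y+.5)/s-.5,z)
s=400/70
R=np.array([P(x-400,y,385,155,s,.006) for x,y in [(484,97),(558,63),(697,360),(625,386)]])
print("rule",R.round(4).tolist(),R.mean(0)); 
for i in range(4): print(np.linalg.norm(R[i]-R[i-1]), end=' ')
d=(R[0]+R[1]-R[2]-R[3]); print("\nlong dir",np.degrees(np.arctan2(d[1],d[0])))
s=400/90
R=np.array([P(x,y,222,140,s,.010) for x,y in [(63,20),(370,40),(343,380),(28,358)]])
print("plate",R.round(4).tolist(),R.mean(0))
for i in range(4): print(np.linalg.norm(R[i]-R[i-1]), end=' ')
d=(R[0]+R[1]-R[2]-R[3]); print("\nx dir",np.degrees(np.arctan2(d[1],d[0])))
F=[P(x,y,222,140,s,.024) for x,y in [(250,133),(240,260)]]
print("face top",F, np.linalg.norm(F[0]-F[1]));d=F[0]-F[1]; print(np.degrees(np.arctan2(d[1],d[0])))
print("nut",P(116,177,222,140,s,.068))
for n,u,v in [("wk",361,241),("jar",336,117),("ring",430,129),("bottle",484,174),("bowl",485,227),("die",166,223),("carver",361,163),("otherrule",287,266)]: print(n,onplane(c,u,v,.01).round(3))
E
```

```text
rule [[0.5993, -0.2293, 0.006], [0.6162, -0.2665, 0.006], [0.4679, -0.3287, 0.006], [0.4554, -0.2932, 0.006]] [ 0.5347037  -0.27942095  0.006     ]
0.15740289936761803 0.040889333222171864 0.1608073083766521 0.03761418641306803 
long dir 23.325291728765524
plate [[0.6825, 0.2368, 0.01], [0.6675, 0.0384, 0.01], [0.449, 0.0551, 0.01], [0.4641, 0.2533, 0.01]] [0.56577972 0.14588128 0.01      ]
0.21910298439866957 0.1989747036028788 0.21914411877046222 0.19879270189773207 
x dir -4.339987956229483
face top [array([0.60430318, 0.11348951, 0.024     ]), array([0.52332442, 0.11889568, 0.024     ])] 0.08115901306316647
-3.8194192505459195
nut [0.56871886 0.19003459 0.068     ]
wk [ 0.404 -0.117  0.01 ]
jar [ 0.761 -0.052  0.01 ]
ring [ 0.722 -0.321  0.01 ]
bottle [ 0.59  -0.466  0.01 ]
bowl [ 0.441 -0.46   0.01 ]
die [0.457 0.427 0.01 ]
carver [ 0.624 -0.121  0.01 ]
otherrule [0.337 0.087 0.01 ]
```

Two straightedges in the top view: one at (287,266) and one at (418,194). The one at (418,194), y ≈ -0.28, is farther to the robot's right, and the enlarged crop shows the strip with its grip block. The plate is centred near (267,185) with a yaw of about -4.3°, and the model's flat face points to -y.

Request:
arm_command --moves '[{"offset":[0.021,-0.057,-0.004],"angular":[0,0,-3],"grip":-1},{"offset":[0.021,-0.057,-0.004],"angular":[0,0,-3],"grip":-1},{"offset":[0.021,-0.057,-0.004],"angular":[0,0,-3],"grip":-1},{"offset":[0.021,-0.057,-0.004],"angular":[0,0,-3],"grip":-1},{"offset":[0.021,-0.057,-0.004],"angular":[0,0,-3],"grip":-1},{"offset":[0.021,-0.057,-0.004],"angular":[0,0,-3],"grip":-1},{"offset":[0.021,-0.057,-0.004],"angular":[0,0,-3],"grip":-1},{"offset":[0.021,-0.057,-0.004],"angular":[0,0,-3],"grip":-1},{"offset":[0.021,-0.057,-0.004],"angular":[0,0,-3],"grip":-1},{"offset":[0.021,-0.057,-0.004],"angular":[0,0,-3],"grip":-1},{"offset":[0.021,-0.057,-0.004],"angular":[0,0,-3],"grip":-1},{"offset":[0.021,-0.057,-0.004],"angular":[0,0,-3],"grip":-1},{"offset":[0.021,-0.057,-0.004],"angular":[0,0,-3],"grip":-1},{"offset":[0.021,-0.057,-0.004],"angular":[0,0,-3],"grip":-1}]'

```text
clock: 2.0
eef_pos: [0.5338, -0.2926, 0.1929]
tcp_rot: [[0.922, 0.01, -0.387], [0.387, -0.001, 0.922], [0.009, -1.0, -0.005]]
contact_force: [1.6, 0.4, 1.1]
gripper_width: 0.0853
```

```bash
cat >> h.py <<'E'
def st():
    o=ctrl.get_obs(); R=o["tcp_rot"]
    print("t",round(o["clock"],2),"p",o["eef_pos"].round(4),"yaw",round(np.degrees(np.arctan2(R[1,0],R[0,0])),2),"tilt",R[:,1].round(4),"q",o["qpos"].round(1),"F",o["contact_force"].round(2),"T",o["wrist_torque"].round(3),"w",round(o["gripper_width"],4))
    return o
E
python3 - <<'E'
from h import *
st(); c=cams.camera("wrist"); cv2.imwrite("pics/w1.png",c["color"])
print(proj(c,[.5347,-.2794,.032],True))
E
```

```text
t 2.0 p [ 0.5338 -0.2926  0.1929] yaw 22.79 tilt [ 0.0104 -0.0012 -0.9999] q [-34.8  26.2   3.1  66.4   0.3  32.4] F [1.62 0.36 1.07] T [0.025 0.023 0.021] w 0.0853
[322.11988051 173.92409273]
```

View pics/w1.png

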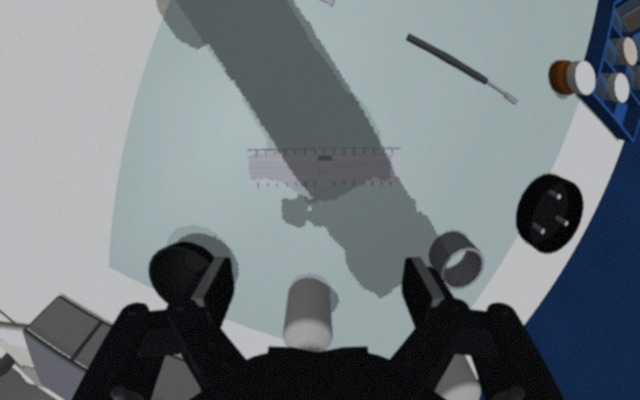

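```bash
python3 - <<'E'
from h import *
c=cams.camera("wrist"); crop(c,235,130,415,205,4,"w1c.png")
E
```

```text
(no output)
```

View pics/w1c.png

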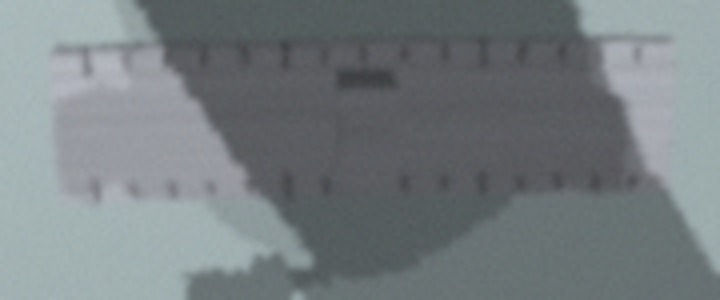

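```bash
python3 - <<'E'
from h import *
c=cams.camera("wrist")
P=lambda x,y,z:onplane(c,235+(x+.5)/4-.5,130+(y+.5)/4-.5,z,rayf)
a,b,d,e=[P(x,y,.006) for x,y in [(52,46),(672,38),(665,192),(62,196)]]
print(a,b,d,e,(a+b+d+e)/4); print(np.linalg.norm(b-a),np.linalg.norm(d-e),np.linalg.norm(a-e),np.linalg.norm(b-d))
for v in [b-a,d-e]: print(np.degrees(np.arctan2(v[1],v[0])))
x,y=P(337,70,.032),P(396,70,.032);print("blk top-edge",x,y,np.linalg.norm(x-y),(x+y)/2)
x,y=P(337,86,.006),P(396,86,.006);print("blk bot?",x,y,np.linalg.norm(x-y))
E
```

```text
[ 0.45522153 -0.2854783   0.006     ] [ 0.59983941 -0.22278198  0.006     ] [ 0.61622266 -0.26019304  0.006     ] [ 0.47081551 -0.32163597  0.006     ] [ 0.53552478 -0.27252232  0.006     ]
0.1576234717007924 0.15785587060355058 0.03937701775451751 0.04084113251590449
23.438220638611618
22.906869443365583
blk top-edge [ 0.5225854  -0.26080868  0.032     ] [ 0.53506444 -0.25559531  0.032     ] 0.013524258305301916 [ 0.52882492 -0.258202    0.032     ]
blk bot? [ 0.5260403  -0.26826409  0.006     ] [ 0.53971318 -0.26255752  0.006     ] 0.014815956412282828
```

```bash
python3 - <<'E'
from h import *
st()
c=cams.camera("wrist"); print(c["cam_to_world"].round(4).tolist(), proj(c,[.5347,-.2794,.006],True),proj(c,[.5355,-.2725,.006],True))
s=cams.camera("scene"); crop(s,240,135,310,195,10,"s1.png"); print(proj(s,[.5347,-.2794,.006]),proj(s,[.5355,-.2725,.006]))
t=cams.camera("top"); crop(t,380,150,460,230,7,"t1.png"); print(proj(t,[.5347,-.2794,.006]),proj(t,[.5355,-.2725,.006]))
E
```

```text
t 2.15 p [ 0.5336 -0.2933  0.1916] yaw 22.71 tilt [ 9.2e-03 -9.0e-04 -1.0e+00] q [-34.9  26.3   3.1  66.3   0.3  32.4] F [0.3  0.39 0.39] T [-0.004 -0.001 -0.012] w 0.0856
[[0.9225, 0.3632, 0.1307, 0.5012], [0.3859, -0.8749, -0.2928, -0.2182], [0.008, 0.3205, -0.9472, 0.3141], [0.0, 0.0, 0.0, 1.0]] [322.17883921 167.72752863] [325.55606052 161.91010641]
[276.64473512 163.91882125] [277.47173754 165.34545738]
[417.89309545 193.98046411] [415.42003569 193.71658818]
```

View pics/s1.png

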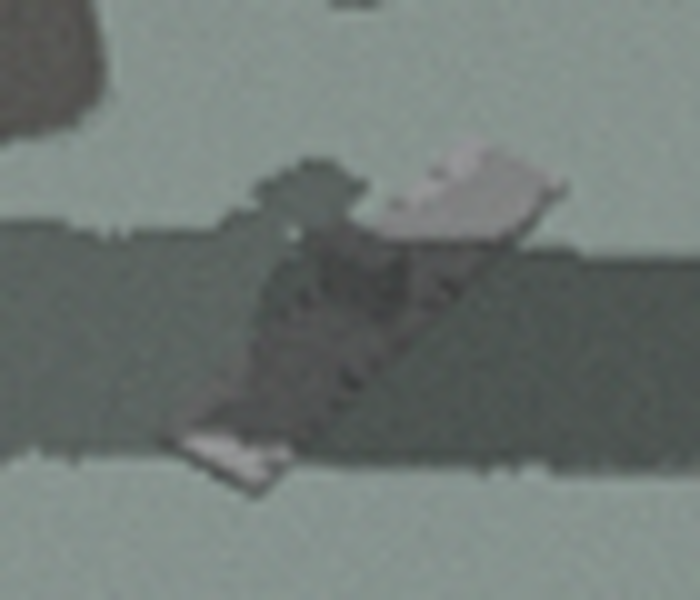

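View pics/t1.png

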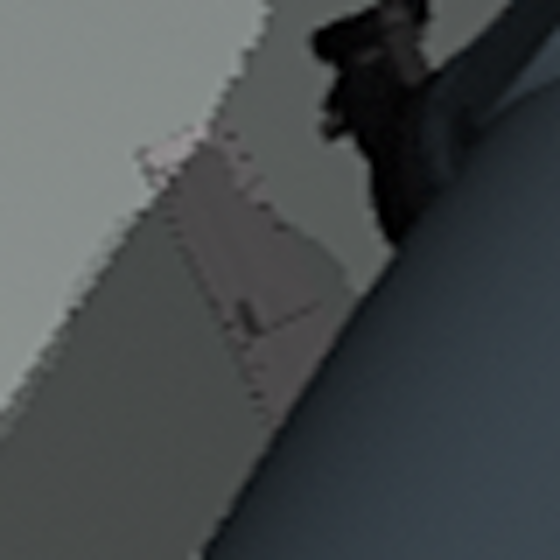

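Request:
arm_command --moves '[{"offset":[0.001,0.02,-0.04],"angular":[0,0.5,0.5],"grip":-1},{"offset":[0,0,-0.04],"grip":-1},{"offset":[0,0,0],"grip":-1}]'

```text
invalid input at $.moves[1]: expected keys angular, offset, grip
```

```bash
python3 - <<'E'
from h import *
st()
c=cams.camera("wrist"); crop(c,200,80,440,240,3.3,"w2.png")
E
```

```text
t 2.3 p [ 0.5329 -0.2895  0.193 ] yaw 22.95 tilt [ 9.2e-03 -4.0e-04 -1.0e+00] q [-34.6  26.    2.8  66.3   0.3  32.4] F [0.73 0.47 0.42] T [-0.008  0.001  0.021] w 0.0852
```

View pics/w2.png

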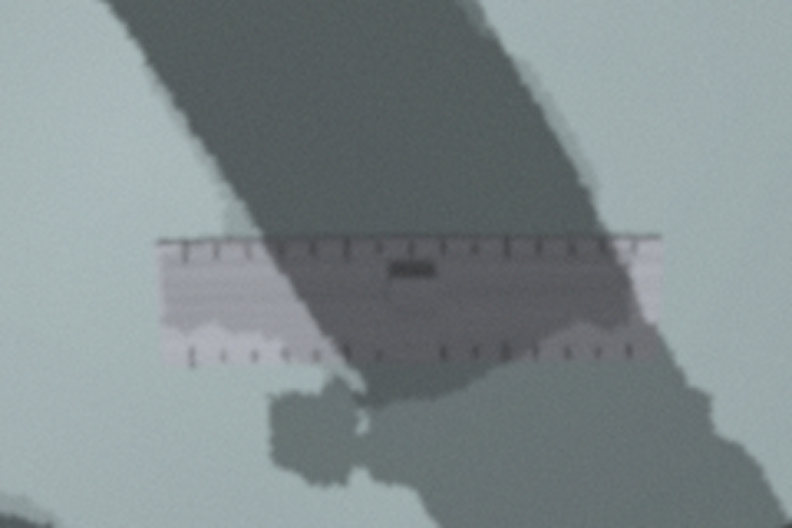

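Request:
arm_command --moves '[{"offset":[0.001,0.017,-0.04],"angular":[0,0.5,0.5],"grip":-1},{"offset":[0,0,-0.04],"angular":[0,0,0],"grip":-1},{"offset":[0,0,0],"angular":[0,0,0],"grip":-1},{"offset":[0,0,0],"angular":[0,0,0],"grip":-1}]'

```text
clock: 2.85
eef_pos: [0.5348, -0.2673, 0.1168]
tcp_rot: [[0.914, 0.006, -0.405], [0.405, -0.004, 0.914], [0.004, -1.0, -0.006]]
contact_force: [0.5, -0.4, 0.2]
gripper_width: 0.0856
```

```bash
python3 - <<'E'
from h import *
st()
c=cams.camera("wrist"); crop(c,200,80,440,240,3,"w3.png")
import pickle; pickle.dump(c,open("w3.pkl","wb"));st()
E
```

```text
t 2.85 p [ 0.5348 -0.2673  0.1168] yaw 23.88 tilt [ 0.0057 -0.0036 -1.    ] q [-32.6  27.8  -6.   55.7   0.   33.5] F [ 0.48 -0.41  0.24] T [-0.027  0.016  0.026] w 0.0856
t 2.9 p [ 0.5347 -0.2673  0.1167] yaw 23.87 tilt [ 0.0055 -0.0033 -1.    ] q [-32.6  27.9  -6.   55.8   0.   33.5] F [ 0.63 -0.55 -0.34] T [0.103 0.027 0.031] w 0.0855
```

View pics/w3.png

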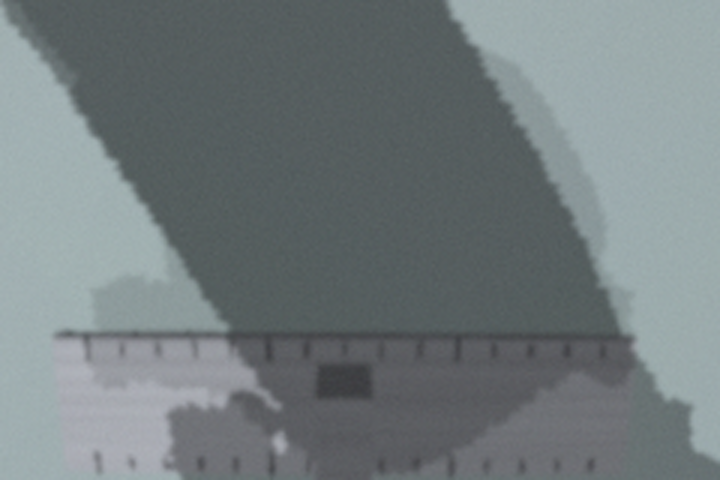

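```bash
python3 - <<'E'
from h import *
import pickle; c=pickle.load(open("w3.pkl","rb"))
P=lambda x,y,z:onplane(c,200+(x+.5)/3-.5,80+(y+.5)/3-.5,z,rayf)
a,b=P(55,333,.006),P(630,337,.006); v=(b-a);L=np.linalg.norm(v);v/=L
n=np.array([v[1],-v[0],0]); print(L,np.degrees(np.arctan2(v[1],v[0])),"centre",(a+b)/2+.02*n)
for za,zb in [(.032,.006),(.006,.032)]:
  t=(P(317,363,za)+P(373,363,za))/2; t2=(P(317,398,zb)+P(373,398,zb))/2
  print("blk",t,t2,np.linalg.norm(P(317,363,za)-P(373,363,za)),np.linalg.norm(P(317,398,zb)-P(373,398,zb)), t+.013*n,t2+.013*n)
E
```

```text
0.15590132293076617 23.375186740130076 centre [ 0.53626179 -0.27720122  0.006     ]
blk [ 0.52881876 -0.25767595  0.032     ] [ 0.53626774 -0.27495671  0.006     ] 0.013194088711960534 0.015050997126680826 [ 0.53397652 -0.26960899  0.032     ] [ 0.54142549 -0.28688975  0.006     ]
blk [ 0.53227262 -0.26585489  0.006     ] [ 0.53236826 -0.26576254  0.032     ] 0.014850529008796555 0.013372196450056608 [ 0.53743038 -0.27778794  0.006     ] [ 0.53752601 -0.27769558  0.032     ]
```

Request:
arm_command --moves '[{"offset":[0.0025,-0.0105,-0.03],"angular":[0.2,0.3,-0.5],"grip":-1},{"offset":[0,0,-0.035],"angular":[0,0,0],"grip":-1},{"offset":[0,0,0],"angular":[0,0,0],"grip":-1}]'

```text
clock: 3.28
eef_pos: [0.5413, -0.2803, 0.0574]
tcp_rot: [[0.918, 0.01, -0.397], [0.397, -0.006, 0.918], [0.006, -1.0, -0.009]]
contact_force: [0.5, -0.3, 0.6]
gripper_width: 0.0853
```

```bash
python3 - <<'E'
from h import *
st()
E
```

```text
t 3.27 p [ 0.5413 -0.2803  0.0574] yaw 23.39 tilt [ 0.0095 -0.006  -0.9999] q [-33.3  31.9  -8.8  48.6   0.   33.3] F [ 0.53 -0.28  0.61] T [0.083 0.026 0.022] w 0.0853
```

Request:
arm_command --moves '[{"offset":[-0.004,0.002,-0.015],"angular":[0.3,0.5,0],"grip":-1},{"offset":[-0.0,0.0,-0.01],"angular":[0,0,0],"grip":-1},{"offset":[0,0,0],"angular":[0,0,0],"grip":-1}]'

```text
clock: 3.65
eef_pos: [0.5398, -0.28, 0.0356]
tcp_rot: [[0.918, 0.006, -0.397], [0.397, -0.004, 0.918], [0.004, -1.0, -0.006]]
contact_force: [0.3, -0.9, 0.1]
gripper_width: 0.0857
```

```bash
python3 - <<'E'
from h import *
st()
E
```

```text
t 3.65 p [ 0.5398 -0.28    0.0356] yaw 23.4 tilt [ 0.0062 -0.0043 -1.    ] q [-33.4  33.2 -10.2  46.2  -0.   33.2] F [ 0.31 -0.9   0.12] T [ 0.069  0.014 -0.025] w 0.0857
```

Request:
arm_command --moves '[{"offset":[-0.003,0.003,-0.008],"angular":[0.2,0.3,0],"grip":-1},{"offset":[0,0,0],"angular":[0,0,0],"grip":0.4},{"offset":[0,0,0],"angular":[0,0,0],"grip":1},{"offset":[0,0,0],"angular":[0,0,0],"grip":1},{"offset":[0,0,0],"angular":[0,0,0],"grip":1},{"offset":[0,0,0],"angular":[0,0,0],"grip":1}]' --squeeze 40

```text
clock: 4.4
eef_pos: [0.5373, -0.2772, 0.0284]
tcp_rot: [[0.918, 0.002, -0.397], [0.397, -0.002, 0.918], [0.001, -1.0, -0.003]]
contact_force: [0.1, 0.8, -0.4]
gripper_width: 0.013
```

```bash
python3 - <<'E'
from h import *
st()
E
```

```text
t 4.4 p [ 0.5373 -0.2772  0.0284] yaw 23.41 tilt [ 0.0021 -0.0018 -1.    ] q [-33.3  33.5 -10.9  45.4  -0.   33.3] F [ 0.12  0.82 -0.41] T [ 0.009 -0.083  0.036] w 0.013
```

Request:
arm_command --moves '[{"offset":[0,0,0.03],"angular":[0,0,0],"grip":1},{"offset":[0,0,0.05],"angular":[0,0,0],"grip":1},{"offset":[0.003,0.03,0.02],"angular":[0,0,-3],"grip":1},{"offset":[0.003,0.05,0],"angular":[0,0,-5],"grip":1},{"offset":[0.003,0.05,0],"angular":[0,0,-5],"grip":1},{"offset":[0.003,0.05,0],"angular":[0,0,-5],"grip":1},{"offset":[0.003,0.05,0],"angular":[0,0,-5],"grip":1},{"offset":[0.003,0.04,0],"angular":[0,0,-3],"grip":1},{"offset":[0.002,0.03,0],"angular":[0,0,-2],"grip":1},{"offset":[0,0,0],"angular":[0,0,0],"grip":1},{"offset":[0,0,0],"angular":[0,0,0],"grip":1}]'

```text
clock: 5.78
eef_pos: [0.5537, 0.0322, 0.128]
tcp_rot: [[0.995, -0.002, 0.098], [-0.098, 0.001, 0.995], [-0.002, -1.0, 0.001]]
contact_force: [0.2, 0.3, -1.7]
gripper_width: 0.0129
```

```bash
python3 - <<'E'
from h import *
import pickle
st()
c=cams.camera("wrist");pickle.dump(c,open("w4.pkl","wb")); cv2.imwrite("pics/w4.png",c["color"]);st()
E
```

```text
t 5.78 p [0.5537 0.0322 0.128 ] yaw -5.65 tilt [-0.0017  0.0013 -1.    ] q [ -3.3  23.1 -11.8  55.2   0.1  92.4] F [ 0.22  0.29 -1.7 ] T [-0.033 -0.009  0.017] w 0.0129
t 5.83 p [0.5537 0.0321 0.128 ] yaw -5.68 tilt [-0.0018  0.0016 -1.    ] q [ -3.3  23.1 -11.8  55.2   0.1  92.4] F [-0.41 -0.36 -0.73] T [-0.013 -0.018 -0.031] w 0.0133
```

View pics/w4.png

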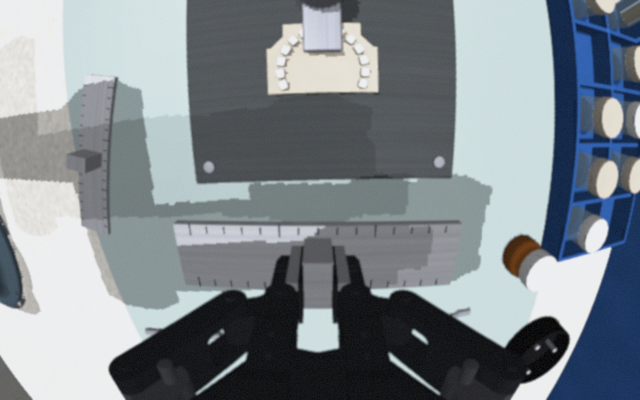

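```bash
python3 - <<'E'
from h import *
import pickle
c=pickle.load(open("w4.pkl","rb")); crop(c,255,10,395,110,5.5,"w4c.png"); crop(c,165,205,475,295,2.58,"w4d.png")
E
```

```text
(no output)
```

View pics/w4c.png

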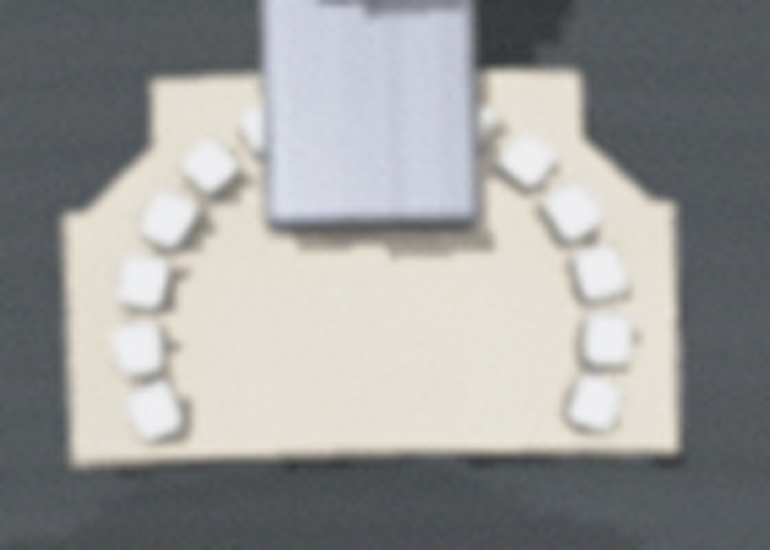

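View pics/w4d.png

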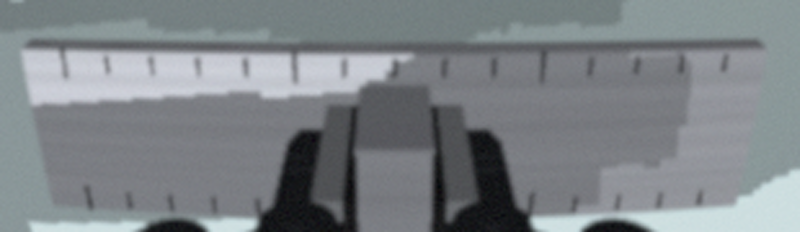

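```bash
python3 - <<'E'
from h import *
import pickle
c=pickle.load(open("w4.pkl","rb"));print(c["cam_to_world"][:3,3])
def P(x,y,u0,v0,k,z):return onplane(c,u0+(x+.5)/k-.5,v0+(y+.5)/k-.5,z,rayf)
a,b=P(73,464,255,10,5.5,.024),P(680,456,255,10,5.5,.024)
print("face",a,b,(a+b)/2,np.linalg.norm(b-a),np.degrees(np.arctan2(*(b-a)[1::-1])))
a2,b2=P(23,49,165,205,2.58,.1056),P(763,48,165,205,2.58,.1056)
print("strip",a2,b2,(a2+b2)/2,np.linalg.norm(b2-a2),np.degrees(np.arctan2(*(b2-a2)[1::-1])))
f=(a+b)/2; s=(a2+b2)/2; th=np.arctan2(*(b-a)[1::-1]); ux=np.array([np.cos(th),np.sin(th)]);uy=np.array([-ux[1],ux[0]])
d=(f-s)[:2]; print("x off",d@ux,"y off",d@uy)
tc=np.array([.5537,.0321]); print("edge from tcp", (s[:2]-tc)@uy,(s[:2]-tc)@ux)
# screws
for u,v in [(209,167),(439,162)]: print(onplane(c,u,v,.013,rayf))
E
```

```text
[0.56214369 0.11297968 0.25086371]
face [0.52647411 0.12220646 0.024     ] [0.60631302 0.11571381 0.024     ] [0.56639357 0.11896013 0.024     ] 0.08010247104591639 -4.649172638435011
strip [0.47701365 0.05914496 0.1056    ] [0.63371647 0.04400952 0.1056    ] [0.55536506 0.05157724 0.1056    ] 0.1574320664736977 -5.516909469607163
x off 0.00553053998809888 y off 0.068055089558683
edge from tcp 0.019548116522192727 8.08703461975344e-05
[0.46840889 0.07148002 0.013     ]
[0.65652534 0.05747377 0.013     ]
```

Request:
arm_command --moves '[{"offset":[0.005,0.032,0],"angular":[0,0,0.6],"grip":1},{"offset":[0.005,0.028,0],"angular":[0,0,0.5],"grip":1},{"offset":[0,0,-0.03],"angular":[0,0,0],"grip":1},{"offset":[0,0,-0.03],"angular":[0,0,0],"grip":1},{"offset":[0,0,0],"angular":[0,0,0],"grip":1},{"offset":[0,0,0],"angular":[0,0,0],"grip":1}]'

```text
clock: 6.58
eef_pos: [0.5661, 0.087, 0.068]
tcp_rot: [[0.996, 0.001, 0.089], [-0.089, 0.0, 0.996], [0.001, -1.0, 0.0]]
contact_force: [0.4, 0.8, -1.8]
gripper_width: 0.0132
```

```bash
python3 - <<'E'
from h import *
import pickle
st()
c=cams.camera("wrist");pickle.dump(c,open("w5.pkl","wb")); cv2.imwrite("pics/w5.png",c["color"]);st()
E
```

```text
t 6.58 p [0.5661 0.087  0.068 ] yaw -5.11 tilt [ 9.e-04  3.e-04 -1.e+00] q [  2.4  28.1 -13.7  48.2   0.   97.5] F [ 0.42  0.82 -1.8 ] T [ 0.037 -0.01  -0.013] w 0.0132
t 6.62 p [0.5659 0.087  0.068 ] yaw -5.1 tilt [ 7.e-04  1.e-04 -1.e+00] q [  2.4  28.1 -13.7  48.2   0.   97.5] F [-0.14 -0.04 -1.39] T [-0.017  0.02   0.002] w 0.0133
```

View pics/w5.png

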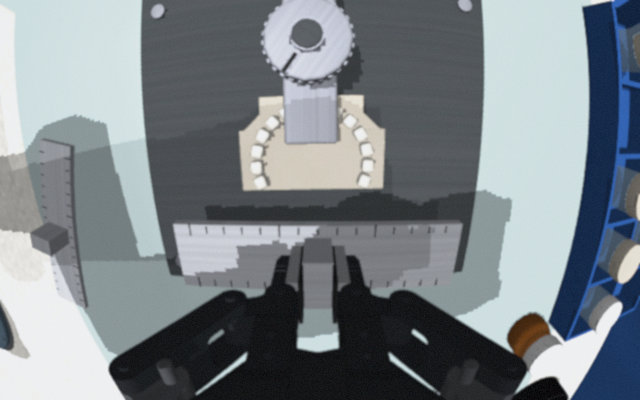

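Request:
arm_command --moves '[{"offset":[-0.001,0.007,-0.006],"angular":[0,0,0.6],"grip":1},{"offset":[-0.001,0,-0.008],"angular":[0,0,0],"grip":1},{"offset":[-0.001,0,-0.008],"angular":[0,0,0],"grip":1},{"offset":[0,0,0],"angular":[0,0,0],"grip":1}]'

```text
clock: 7.12
eef_pos: [0.5642, 0.0943, 0.0467]
tcp_rot: [[0.997, 0.004, 0.078], [-0.078, 0.0, 0.997], [0.004, -1.0, 0.001]]
contact_force: [-0.3, -0.2, -2.0]
gripper_width: 0.0134
```

```bash
python3 - <<'E'
from h import *
import pickle
st()
c=cams.camera("wrist");pickle.dump(c,open("w6.pkl","wb")); crop(c,160,120,480,300,2.5,"w6.png")
E
```

```text
t 7.12 p [0.5642 0.0943 0.0467] yaw -4.48 tilt [ 4.3e-03  4.0e-04 -1.0e+00] q [  3.1  29.2 -15.5  45.1   0.   97.6] F [-0.33 -0.2  -2.05] T [ 0.001  0.028 -0.019] w 0.0134
```

View pics/w6.png

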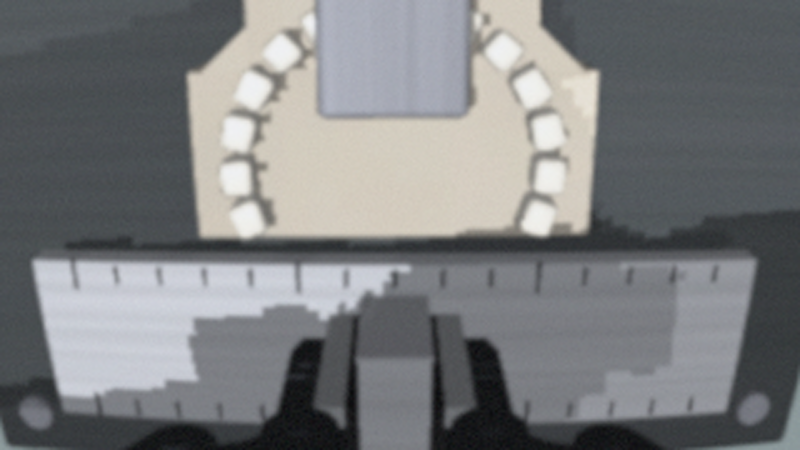

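Request:
arm_command --moves '[{"offset":[0,0,-0.006],"angular":[0,0.2,0],"grip":1},{"offset":[0,0,-0.003],"angular":[0,0,0],"grip":1},{"offset":[0,0,0],"angular":[0,0,0],"grip":1}]'

```text
clock: 7.55
eef_pos: [0.565, 0.0943, 0.0385]
tcp_rot: [[0.997, 0.002, 0.078], [-0.078, 0.0, 0.997], [0.002, -1.0, 0.001]]
contact_force: [0.2, 0.0, 1.7]
gripper_width: 0.0137
```

```bash
python3 - <<'E'
from h import *
st()
E
```

```text
t 7.55 p [0.565  0.0943 0.0385] yaw -4.48 tilt [ 2.2e-03  5.0e-04 -1.0e+00] q [  3.1  29.9 -15.7  44.3   0.   97.6] F [0.2  0.03 1.68] T [-0.088  0.245  0.034] w 0.0137
```

Request:
arm_command --moves '[{"offset":[0,0,0],"angular":[0,0,0],"grip":0.2},{"offset":[0,0,0],"angular":[0,0,0],"grip":0.2},{"offset":[0,0,0.02],"angular":[0,0,0],"grip":0.2},{"offset":[0,0,0.03],"angular":[0,0,0],"grip":0.2},{"offset":[-0.002,-0.025,0.0],"angular":[0,0,0],"grip":1},{"offset":[-0.001,-0.02,0],"angular":[0,0,0],"grip":1},{"offset":[0,0,0],"angular":[0,0,0],"grip":1},{"offset":[0,0,0],"angular":[0,0,0],"grip":1}]'

```text
clock: 8.55
eef_pos: [0.5633, 0.0484, 0.0901]
tcp_rot: [[0.997, 0.005, 0.078], [-0.078, 0.002, 0.997], [0.005, -1.0, 0.002]]
contact_force: [0.1, 0.9, 0.1]
gripper_width: -0.0004
```

```bash
python3 - <<'E'
from h import *
import pickle
st()
c=cams.camera("wrist");pickle.dump(c,open("w7.pkl","wb")); cv2.imwrite("pics/w7.png",c["color"]);st()
E
```

```text
t 8.55 p [0.5633 0.0484 0.0901] yaw -4.47 tilt [ 0.0049  0.0016 -1.    ] q [ -1.6  25.9 -13.6  50.2   0.1  92.9] F [0.06 0.94 0.09] T [0.017 0.012 0.018] w -0.0004
t 8.6 p [0.5633 0.0484 0.0901] yaw -4.46 tilt [ 0.0049  0.0013 -1.    ] q [ -1.6  25.9 -13.6  50.2   0.1  92.9] F [0.61 0.18 0.49] T [0.011 0.033 0.012] w 0.0004
```

View pics/w7.png

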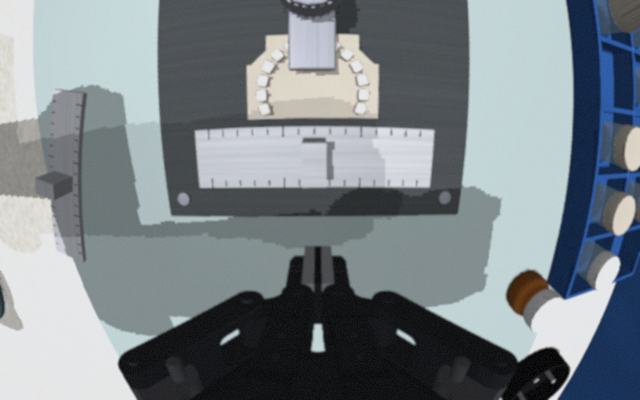

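Request:
arm_command --moves '[{"offset":[-0.002,0,-0.025],"angular":[0,0.2,0],"grip":1},{"offset":[-0.001,0,-0.022],"angular":[0,0,0],"grip":1},{"offset":[-0.001,0,-0.004],"angular":[0,0,0],"grip":1},{"offset":[0,0,0],"angular":[0,0,0],"grip":1}]'

```text
clock: 9.1
eef_pos: [0.5594, 0.0507, 0.038]
tcp_rot: [[0.997, 0.002, 0.075], [-0.075, 0.002, 0.997], [0.001, -1.0, 0.002]]
contact_force: [-0.0, -1.1, -0.0]
gripper_width: -0.0001
```

```bash
python3 - <<'E'
from h import *
st()
E
```

```text
t 9.1 p [0.5594 0.0507 0.038 ] yaw -4.3 tilt [ 0.0016  0.0023 -1.    ] q [ -1.4  28.9 -17.6  43.5   0.1  92.9] F [-0.01 -1.05 -0.02] T [ 0.021 -0.043  0.006] w -0.0001
```

Request:
arm_command --moves '[{"offset":[0.003,0.002,-0.0055],"angular":[0,0,0],"grip":1},{"offset":[0,0,0],"angular":[0,0,0],"grip":1}]'

```text
clock: 9.35
eef_pos: [0.5638, 0.0531, 0.0335]
tcp_rot: [[0.997, 0.004, 0.074], [-0.074, 0.002, 0.997], [0.004, -1.0, 0.003]]
contact_force: [0.3, -0.4, 0.3]
gripper_width: 0.0006
```

```bash
python3 - <<'E'
from h import *
st()
E
```

```text
t 9.35 p [0.5638 0.0531 0.0335] yaw -4.27 tilt [ 0.0039  0.0024 -1.    ] q [ -1.1  29.5 -17.3  43.    0.1  93.2] F [ 0.31 -0.39  0.32] T [0.046 0.017 0.018] w 0.0006
```

Request:
arm_command --moves '[{"offset":[-0.002,0.003,-0.0015],"angular":[0,0.2,0],"grip":1},{"offset":[0,0.004,0],"angular":[0,0,0],"grip":1},{"offset":[0,0.003,0],"angular":[0,0,0],"grip":1}]'

```text
clock: 9.72
eef_pos: [0.5625, 0.0636, 0.0328]
tcp_rot: [[0.997, 0.002, 0.075], [-0.075, 0.002, 0.997], [0.002, -1.0, 0.002]]
contact_force: [-0.3, -2.0, -0.1]
gripper_width: 0.0
```

```bash
python3 - <<'E'
from h import *
st()
E
```

```text
t 9.72 p [0.5625 0.0636 0.0328] yaw -4.29 tilt [ 0.0019  0.0023 -1.    ] q [ -0.   29.6 -17.2  43.1   0.1  94.2] F [-0.31 -1.97 -0.11] T [-0.404 -0.042 -0.005] w 0.0
```

Contact with the strip (about 2 N). I'll keep pushing toward the face in small steps.

Request:
arm_command --moves '[{"offset":[0,0.0015,0],"angular":[0,0,0],"grip":1},{"offset":[0,0.0015,0],"angular":[0,0,0],"grip":1}]'

```text
clock: 9.98
eef_pos: [0.5626, 0.0665, 0.033]
tcp_rot: [[0.997, 0.002, 0.075], [-0.075, 0.001, 0.997], [0.002, -1.0, 0.001]]
contact_force: [-0.6, -2.2, 0.1]
gripper_width: 0.0001
```

Request:
arm_command --moves '[{"offset":[0,0.001,0],"angular":[0,0,0],"grip":1},{"offset":[0,0,0],"angular":[0,0,0],"grip":1}]'

```text
clock: 10.22
eef_pos: [0.5626, 0.0674, 0.033]
tcp_rot: [[0.997, 0.002, 0.075], [-0.075, 0.001, 0.997], [0.002, -1.0, 0.001]]
contact_force: [-0.8, -1.3, -0.1]
gripper_width: -0.0
```

```bash
python3 - <<'E'
from h import *
import pickle
st()
c=cams.camera("wrist");pickle.dump(c,open("w8.pkl","wb")); cv2.imwrite("pics/w8.png",c["color"][60:240,140:500].repeat(2,0).repeat(2,1));st()
E
```

```text
t 10.22 p [0.5626 0.0674 0.033 ] yaw -4.29 tilt [ 2.1e-03  7.0e-04 -1.0e+00] q [  0.4  29.6 -17.1  43.1   0.   94.7] F [-0.77 -1.29 -0.12] T [-0.174  0.052  0.052] w -0.0
t 10.28 p [0.5626 0.0674 0.0329] yaw -4.29 tilt [ 2.1e-03  8.0e-04 -1.0e+00] q [  0.4  29.6 -17.1  43.1   0.   94.7] F [-0.32 -1.01  0.05] T [-0.189 -0.028 -0.015] w 0.0002
```

View pics/w8.png

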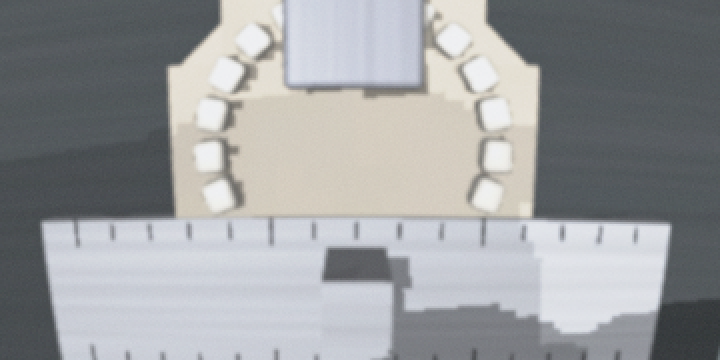

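Request:
arm_command --moves '[{"offset":[0,0.001,0],"angular":[0,0,0],"grip":1},{"offset":[0,0.001,0],"angular":[0,0,0],"grip":1}]'

```text
clock: 10.52
eef_pos: [0.5626, 0.0692, 0.033]
tcp_rot: [[0.997, 0.002, 0.075], [-0.075, 0.0, 0.997], [0.002, -1.0, 0.001]]
contact_force: [0.4, -2.8, 0.0]
gripper_width: 0.0
```

Request:
arm_command --moves '[{"offset":[0,0.001,0],"angular":[0,0,0],"grip":1},{"offset":[0,0,0],"angular":[0,0,0],"grip":1}]'

```text
clock: 10.78
eef_pos: [0.5628, 0.0697, 0.033]
tcp_rot: [[0.997, 0.002, 0.076], [-0.076, -0.001, 0.997], [0.003, -1.0, -0.001]]
contact_force: [0.4, -1.7, 0.6]
gripper_width: 0.0
```

Request:
arm_command --moves '[{"offset":[0,0.001,0],"angular":[0,0,0],"grip":1},{"offset":[0,0.001,0],"angular":[0,0,0],"grip":1}]'

```text
clock: 11.02
eef_pos: [0.5628, 0.0701, 0.0331]
tcp_rot: [[0.997, 0.002, 0.077], [-0.077, -0.005, 0.997], [0.003, -1.0, -0.005]]
contact_force: [-0.2, -5.5, 0.4]
gripper_width: 0.0004
```

```bash
python3 - <<'E'
from h import *
st()
E
```

```text
t 11.03 p [0.5628 0.0701 0.0331] yaw -4.39 tilt [ 0.0024 -0.005  -1.    ] q [  0.8  29.7 -17.   43.2  -0.3  95.2] F [-0.24 -5.49  0.37] T [-1.143  0.022  0.   ] w 0.0004
```

Request:
arm_command --moves '[{"offset":[0,0.0015,0],"angular":[0,0,0],"grip":1},{"offset":[0,0.0015,0],"angular":[0,0,0],"grip":1}]'

```text
clock: 11.28
eef_pos: [0.5628, 0.0703, 0.0331]
tcp_rot: [[0.997, 0.002, 0.078], [-0.078, -0.012, 0.997], [0.003, -1.0, -0.012]]
contact_force: [0.0, -7.4, 1.4]
gripper_width: 0.0003
```

```bash
python3 - <<'E'
from h import *
st()
E
```

```text
t 11.28 p [0.5628 0.0703 0.0331] yaw -4.5 tilt [ 0.0022 -0.0118 -0.9999] q [  1.1  29.7 -16.9  43.2  -0.7  95.6] F [ 0.03 -7.36  1.4 ] T [-1.346  0.042  0.003] w 0.0003
```

Request:
arm_command --moves '[{"offset":[-0.0005,-0.006,0],"angular":[0.4,0,0],"grip":1},{"offset":[0,-0.012,0.003],"angular":[0.3,0,0],"grip":1},{"offset":[0,0,0.04],"angular":[0,0,0],"grip":1},{"offset":[0,0,0.05],"angular":[0,0,0],"grip":1},{"offset":[0.002,0.04,0.01],"angular":[0,0,0],"grip":0.4},{"offset":[0.002,0.01,0],"angular":[0,0,0],"grip":-0.2},{"offset":[0,0,0],"angular":[0,0,0],"grip":-0.6},{"offset":[0,0,0],"angular":[0,0,0],"grip":-0.6}]'

```text
clock: 12.28
eef_pos: [0.5648, 0.1014, 0.1385]
tcp_rot: [[0.997, -0.0, 0.081], [-0.081, 0.01, 0.997], [-0.001, -1.0, 0.01]]
contact_force: [0.3, -0.7, -0.3]
gripper_width: 0.0685
```

```bash
python3 - <<'E'
from h import *
import pickle
st()
c=cams.camera("wrist");pickle.dump(c,open("w9.pkl","wb")); cv2.imwrite("pics/w9.png",c["color"]);st()
E
```

```text
t 12.28 p [0.5648 0.1014 0.1385] yaw -4.63 tilt [-4.000e-04  1.030e-02 -9.999e-01] q [ 3.5 24.6 -7.8 57.6  0.6 98.2] F [ 0.3  -0.74 -0.31] T [-0.05   0.046  0.033] w 0.0685
t 12.32 p [0.5647 0.1013 0.1384] yaw -4.64 tilt [-7.000e-04  1.030e-02 -9.999e-01] q [ 3.5 24.6 -7.8 57.6  0.6 98.2] F [-0.68  0.12  0.16] T [-0.036  0.047  0.002] w 0.0678
```

View pics/w9.png

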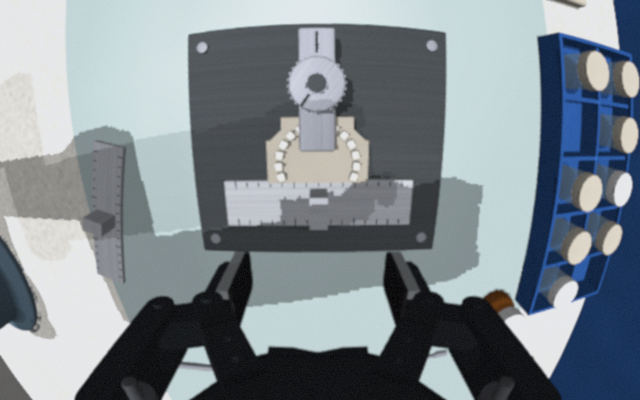

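```bash
python3 - <<'E'
from h import *
import pickle
c=pickle.load(open("w9.pkl","rb")); crop(c,275,20,360,125,5.5,"w9n.png"); crop(c,215,110,425,235,3.7,"w9s.png")
E
```

```text
(no output)
```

View pics/w9n.png

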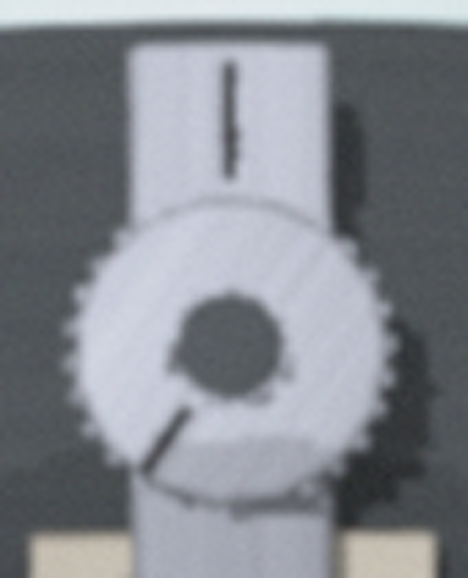

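View pics/w9s.png

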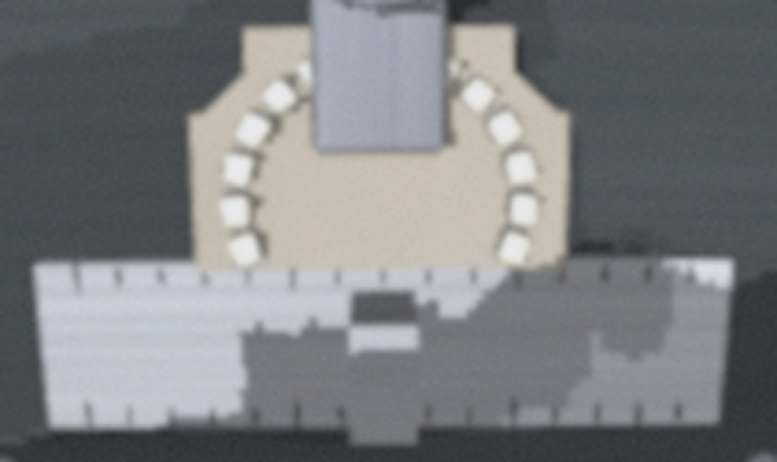

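```bash
python3 - <<'E'
from h import *
import pickle
c=pickle.load(open("w9.pkl","rb"))
P=lambda x,y,z:onplane(c,275+(x+.5)/5.5-.5,20+(y+.5)/5.5-.5,z,rayf)
z=.0686
a,b=P(187,410,z),P(147,470,z); s1,s2=P(231,175,.042),P(229,65,.042)
an=lambda v:np.degrees(np.arctan2(v[1],v[0]))
print(an(b-a),an(s2-s1),"diff",(an(b-a)-an(s2-s1))%360)
# nut outline at top: left,right,top(far)
L,R=P(75,345,z),P(388,345,z); T,B=P(231,200,z),P(231,505,z)
print(L,R,T,B,(L+R)/2,np.linalg.norm(L-R),np.linalg.norm(T-B),(T+B)/2)
print("stud",P(231,343,.076), "line thru", s1,s2)
E
```

```text
-128.1922940577984 86.34502766993518 diff 145.46267827226643
[0.55461372 0.19616773 0.0686    ] [0.58938324 0.19332162 0.0686    ] [0.57328355 0.2111827  0.0686    ] [0.57045694 0.17640565 0.0686    ] [0.57199848 0.19474467 0.0686    ] 0.034885810710926425 0.034891731874087416 [0.57187024 0.19379418 0.0686    ]
stud [0.5719406  0.19425425 0.076     ] line thru [0.57377331 0.21861196 0.042     ] [0.57471765 0.2333955  0.042     ]
```

Request:
arm_command --moves '[{"offset":[0.001,0.015,0],"angular":[-0.6,0,8],"grip":-0.6},{"offset":[0.001,0.015,0],"angular":[0,0,9.5],"grip":-0.6},{"offset":[0.001,0.015,0],"angular":[0,0,9.5],"grip":-0.6},{"offset":[0.001,0.015,0],"angular":[0,0,9.5],"grip":-0.6},{"offset":[0.001,0.015,0],"angular":[0,0,9.5],"grip":-0.6},{"offset":[0.001,0.012,0],"angular":[0,0,9.5],"grip":-0.6},{"offset":[0,0,0],"angular":[0,0,9.5],"grip":-0.6},{"offset":[0,0,0],"angular":[0,0,9.5],"grip":-0.6},{"offset":[0,0,0],"angular":[0,0,9.5],"grip":-0.6},{"offset":[0,0,0],"angular":[0,0,9.5],"grip":-0.6},{"offset":[0,0,0],"angular":[0,0,9],"grip":-0.6},{"offset":[0,0,0],"angular":[0,0,0],"grip":-0.6},{"offset":[0,0,0],"angular":[0,0,0],"grip":-0.6}]'

```text
clock: 13.95
eef_pos: [0.5651, 0.1795, 0.1279]
tcp_rot: [[-0.179, -0.01, -0.984], [0.984, -0.016, -0.179], [-0.014, -1.0, 0.012]]
contact_force: [0.2, -0.2, -1.3]
gripper_width: 0.0684
```

```bash
python3 - <<'E'
from h import *
import pickle
st()
c=cams.camera("wrist");pickle.dump(c,open("w10.pkl","wb")); cv2.imwrite("pics/w10.png",c["color"]);st()
E
```

```text
t 13.95 p [0.5651 0.1795 0.1279] yaw 100.33 tilt [-0.0097 -0.016  -0.9998] q [11.9 27.8 -4.4 58.6 -0.8  1.6] F [ 0.17 -0.19 -1.29] T [0.036 0.009 0.021] w 0.0684
t 14.0 p [0.5651 0.1795 0.1279] yaw 100.35 tilt [-0.0096 -0.0161 -0.9998] q [11.9 27.8 -4.4 58.6 -0.8  1.5] F [0.34 0.66 0.14] T [ 0.003 -0.043  0.02 ] w 0.0681
```

View pics/w10.png

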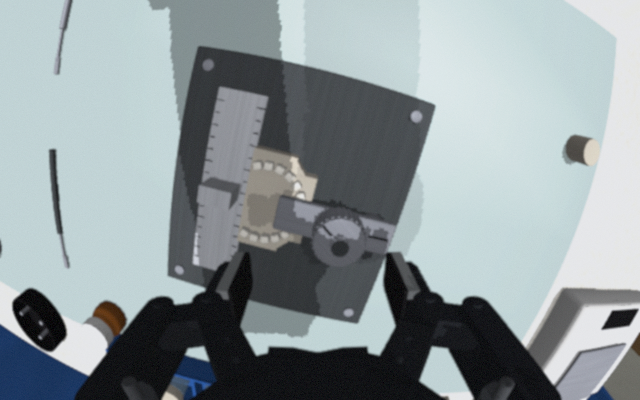

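```bash
python3 - <<'E'
from h import *
import pickle
c=pickle.load(open("w10.pkl","rb")); crop(c,270,180,400,280,6,"w10n.png")
print(proj(c,[.572,.194,.076],True),onplane(c,340,248,.076,rayf))
E
```

```text
[339.367606   249.73573621] [0.57071925 0.19413858 0.076     ]
```

View pics/w10n.png

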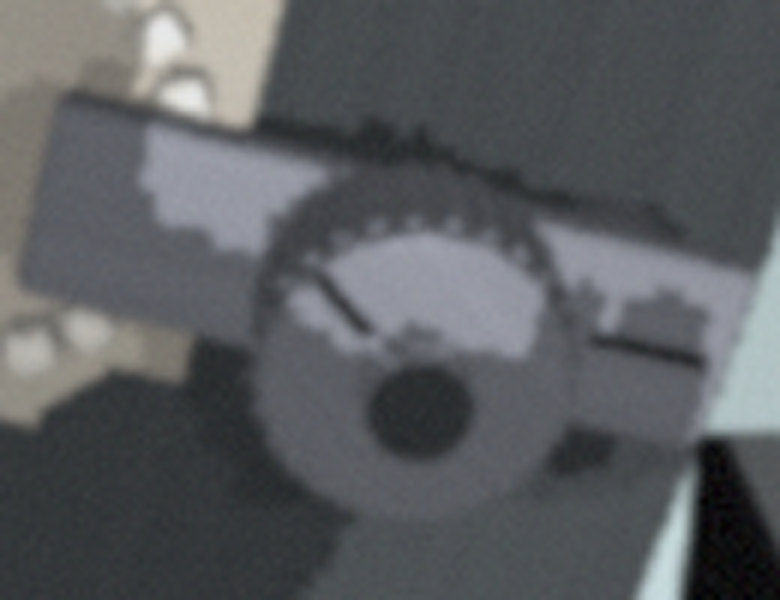

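Request:
arm_command --moves '[{"offset":[0.006,0.0145,0],"angular":[0.9,-0.55,0],"grip":-0.4},{"offset":[0,0,-0.02],"angular":[0,0,0],"grip":-0.4},{"offset":[0,0,0],"angular":[0,0,0],"grip":-0.4}]'

```text
clock: 14.38
eef_pos: [0.5723, 0.1961, 0.1078]
tcp_rot: [[-0.177, 0.002, -0.984], [0.984, 0.003, -0.177], [0.002, -1.0, -0.002]]
contact_force: [-0.5, 0.0, -0.3]
gripper_width: 0.0595
```

```bash
python3 - <<'E'
from h import *
st()
E
```

```text
t 14.38 p [0.5723 0.1961 0.1078] yaw 100.21 tilt [ 0.002   0.0026 -1.    ] q [12.8 29.2 -5.2 55.5  0.1  2.6] F [-0.47  0.03 -0.35] T [-0.002 -0.014  0.012] w 0.0595
```

Request:
arm_command --moves '[{"offset":[-0.002,-0.002,-0.02],"angular":[0,0,0],"grip":-0.4},{"offset":[-0.001,0,-0.014],"angular":[0,0,0],"grip":-0.4},{"offset":[0,0,0],"angular":[0,0,0],"grip":-0.4}]'

```text
clock: 14.75
eef_pos: [0.5713, 0.1958, 0.0752]
tcp_rot: [[-0.177, 0.006, -0.984], [0.984, 0.005, -0.177], [0.003, -1.0, -0.007]]
contact_force: [0.3, 0.0, 1.1]
gripper_width: 0.0599
```

```bash
python3 - <<'E'
from h import *
st()
E
```

```text
t 14.75 p [0.5713 0.1958 0.0752] yaw 100.21 tilt [ 0.0062  0.0046 -1.    ] q [12.8 30.5 -8.3 50.8  0.2  2.6] F [0.28 0.01 1.05] T [-0.03  -0.011 -0.057] w 0.0599
```

Request:
arm_command --moves '[{"offset":[0,-0.0018,-0.0078],"angular":[-0.25,0.35,0],"grip":-0.4},{"offset":[0,0,0],"angular":[0,0,0],"grip":-0.2},{"offset":[0,0,0],"angular":[0,0,0],"grip":0}]' --squeeze 40

```text
clock: 15.12
eef_pos: [0.5727, 0.1944, 0.0686]
tcp_rot: [[-0.177, 0.002, -0.984], [0.984, 0.001, -0.177], [0.0, -1.0, -0.003]]
contact_force: [-0.1, 0.4, -0.9]
gripper_width: 0.0427
```

Request:
arm_command --moves '[{"offset":[0,0,0],"angular":[0,0,0],"grip":0.6},{"offset":[0,0,0],"angular":[0,0,0],"grip":0.6}]'

```text
clock: 15.38
eef_pos: [0.5727, 0.1944, 0.069]
tcp_rot: [[-0.177, 0.003, -0.984], [0.984, 0.001, -0.177], [0.0, -1.0, -0.003]]
contact_force: [1.5, 1.3, -1.7]
gripper_width: 0.0347
```

```bash
python3 - <<'E'
from h import *
st()
E
```

```text
t 15.38 p [0.5727 0.1944 0.069 ] yaw 100.2 tilt [ 0.0026  0.001  -1.    ] q [12.7 31.1 -8.2 50.5  0.   2.5] F [ 1.5   1.31 -1.65] T [ 0.023 -0.125  0.017] w 0.0347
```

Request:
arm_command --moves '[{"offset":[0,0,-0.0001],"angular":[0,0,-6],"grip":0.6},{"offset":[0,0,-0.0001],"angular":[0,0,-6],"grip":0.6},{"offset":[0,0,-0.0001],"angular":[0,0,-6],"grip":0.6},{"offset":[0,0,-0.0001],"angular":[0,0,-6],"grip":0.6}]'

```text
clock: 15.88
eef_pos: [0.5727, 0.194, 0.0685]
tcp_rot: [[0.251, 0.003, -0.968], [0.968, -0.001, 0.251], [-0.001, -1.0, -0.003]]
contact_force: [-0.1, -0.5, -0.2]
gripper_width: 0.0345
```

```bash
python3 - <<'E'
from h import *
st()
c=cams.camera("wrist");crop(c,220,150,420,300,4,"w11.png")
E
```

```text
t 15.88 p [0.5727 0.194  0.0685] yaw 75.46 tilt [ 0.0028 -0.0013 -1.    ] q [12.8 31.2 -8.2 50.5 -0.1 27.3] F [-0.13 -0.55 -0.23] T [0.019 0.045 0.1  ] w 0.0345
```

View pics/w11.png

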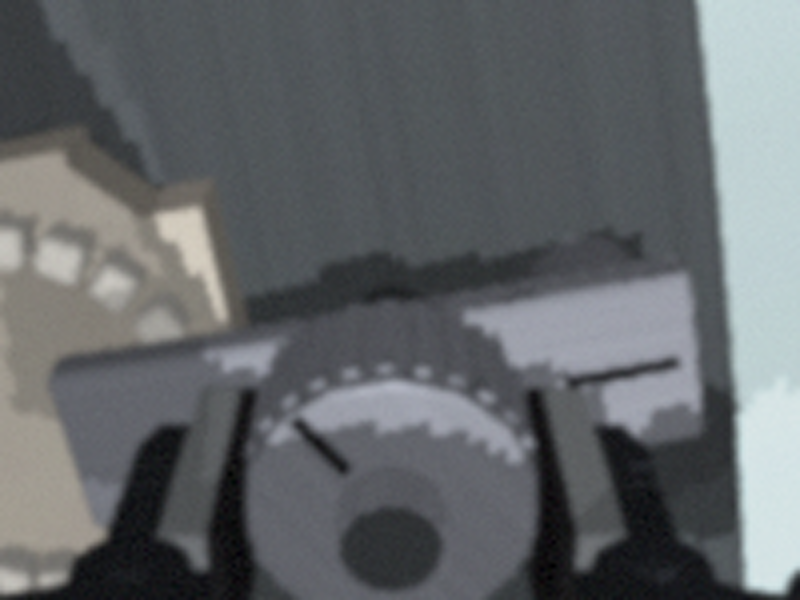

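Request:
arm_command --moves '[{"offset":[0,0,-0.0001],"angular":[0,0,-6],"grip":0.6},{"offset":[0,0,-0.0001],"angular":[0,0,-6],"grip":0.6},{"offset":[0,0,-0.0001],"angular":[0,0,-6],"grip":0.6},{"offset":[0,0,-0.0001],"angular":[0,0,-6],"grip":0.6},{"offset":[0,0,-0.0001],"angular":[0,0,-6],"grip":0.6},{"offset":[0,0,-0.0001],"angular":[0,0,-6],"grip":0.6},{"offset":[0,0,-0.0001],"angular":[0,0,-6],"grip":0.6},{"offset":[0,0,-0.0001],"angular":[0,0,-6],"grip":0.6},{"offset":[0,0,-0.0001],"angular":[0,0,-6],"grip":0.6},{"offset":[0,0,-0.0001],"angular":[0,0,-6],"grip":0.6}]'

```text
clock: 17.18
eef_pos: [0.572, 0.1931, 0.0675]
tcp_rot: [[0.969, -0.001, -0.247], [0.247, -0.004, 0.969], [-0.002, -1.0, -0.004]]
contact_force: [-0.9, -0.2, 0.6]
gripper_width: 0.0345
```

```bash
python3 - <<'E'
from h import *
st()
E
```

```text
t 17.18 p [0.572  0.1931 0.0675] yaw 14.31 tilt [-0.0014 -0.0041 -1.    ] q [12.7 31.4 -8.1 50.7 -0.2 88.4] F [-0.92 -0.15  0.65] T [-0.007  0.079  0.079] w 0.0345
```

Request:
arm_command --moves '[{"offset":[0,0.0003,-0.0001],"angular":[0.2,0,-6],"grip":0.6},{"offset":[0,0,-0.0001],"angular":[0,0,-6],"grip":0.6},{"offset":[0,0,-0.0001],"angular":[0,0,-6],"grip":0.6},{"offset":[0,0,-0.0001],"angular":[0,0,-6],"grip":0.6},{"offset":[0,0,-0.0001],"angular":[0,0,-6],"grip":0.6},{"offset":[0,0,-0.0001],"angular":[0,0,-6],"grip":0.6},{"offset":[0,0,-0.0001],"angular":[0,0,-6],"grip":0.6},{"offset":[0,0,-0.0001],"angular":[0,0,-6],"grip":0.6}]'

```text
clock: 18.18
eef_pos: [0.571, 0.1933, 0.0666]
tcp_rot: [[0.824, -0.003, 0.566], [-0.566, 0.001, 0.824], [-0.003, -1.0, -0.001]]
contact_force: [-0.2, -0.4, 0.3]
gripper_width: 0.0346
```

```bash
python3 - <<'E'
from h import *
st()
c=cams.camera("wrist");crop(c,220,150,420,300,4,"w12.png")
E
```

```text
t 18.18 p [0.571  0.1933 0.0666] yaw -34.49 tilt [-3.1e-03  9.0e-04 -1.0e+00] q [ 1.260e+01  3.130e+01 -8.300e+00  5.050e+01  1.000e-01  1.371e+02] F [-0.19 -0.38  0.3 ] T [-0.052 -0.013  0.05 ] w 0.0346
```

View pics/w12.png

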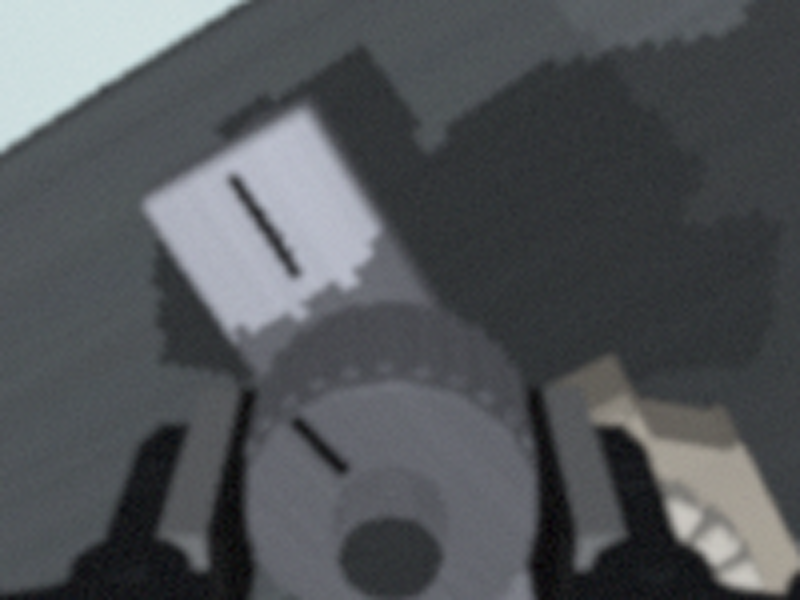

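Request:
arm_command --moves '[{"offset":[0.0005,0,-0.0001],"angular":[0,-0.2,-3],"grip":0.6},{"offset":[0,0,0],"angular":[0,0,-3],"grip":0.6},{"offset":[0,0,-0.0001],"angular":[0,0,-2],"grip":0.6}]'

```text
clock: 18.6
eef_pos: [0.5709, 0.1933, 0.0664]
tcp_rot: [[0.738, -0.001, 0.675], [-0.675, 0.001, 0.738], [-0.001, -1.0, 0.0]]
contact_force: [-1.0, 0.4, -0.4]
gripper_width: 0.0347
```

```bash
python3 - <<'E'
from h import *
st()
E
```

```text
t 18.6 p [0.5709 0.1933 0.0664] yaw -42.43 tilt [-5.0e-04  1.1e-03 -1.0e+00] q [ 1.260e+01  3.120e+01 -8.500e+00  5.030e+01  1.000e-01  1.451e+02] F [-0.98  0.37 -0.36] T [-0.041  0.05   0.042] w 0.0347
```

Request:
arm_command --moves '[{"offset":[0,0,0],"angular":[0,0,-1],"grip":0.6},{"offset":[0,0,0],"angular":[0,0,-1],"grip":0.6}]'

```text
clock: 18.85
eef_pos: [0.5708, 0.1934, 0.0664]
tcp_rot: [[0.714, -0.0, 0.7], [-0.7, 0.001, 0.714], [-0.001, -1.0, 0.001]]
contact_force: [-0.0, 0.2, -0.3]
gripper_width: 0.0345
```

```bash
python3 - <<'E'
from h import *
st()
E
```

```text
t 18.85 p [0.5708 0.1934 0.0664] yaw -44.41 tilt [-5.0e-04  1.2e-03 -1.0e+00] q [ 1.260e+01  3.120e+01 -8.500e+00  5.030e+01  1.000e-01  1.471e+02] F [-0.03  0.17 -0.32] T [-0.029  0.019 -0.006] w 0.0345
```

Request:
arm_command --moves '[{"offset":[0,0,0],"angular":[0,0,-1],"grip":0.6},{"offset":[0,0,0],"angular":[0,0,-1],"grip":0.6}]'

```text
clock: 19.1
eef_pos: [0.5708, 0.1934, 0.0664]
tcp_rot: [[0.69, -0.0, 0.724], [-0.724, 0.001, 0.69], [-0.001, -1.0, 0.0]]
contact_force: [-0.1, 0.8, -0.1]
gripper_width: 0.0344
```

```bash
python3 - <<'E'
from h import *
st()
E
```

```text
t 19.1 p [0.5708 0.1934 0.0664] yaw -46.38 tilt [-5.e-04  9.e-04 -1.e+00] q [ 1.27e+01  3.12e+01 -8.50e+00  5.03e+01  1.00e-01  1.49e+02] F [-0.1   0.78 -0.14] T [-0.048  0.009  0.865] w 0.0344
```

```bash
python3 - <<'E'
from h import *
st()
c=cams.camera("wrist");crop(c,220,150,420,300,4,"w13.png")
import pickle;pickle.dump(c,open("w13.pkl","wb"));st()
E
```

```text
t 19.1 p [0.5708 0.1934 0.0664] yaw -46.38 tilt [-5.e-04  9.e-04 -1.e+00] q [ 1.27e+01  3.12e+01 -8.50e+00  5.03e+01  1.00e-01  1.49e+02] F [-0.1   0.78 -0.14] T [-0.048  0.009  0.865] w 0.0344
t 19.15 p [0.5708 0.1934 0.0664] yaw -46.39 tilt [-4.e-04  9.e-04 -1.e+00] q [ 1.270e+01  3.120e+01 -8.500e+00  5.030e+01  1.000e-01  1.491e+02] F [-0.43  0.43 -0.92] T [-0.08   0.011  0.836] w 0.0349
```

View pics/w13.png

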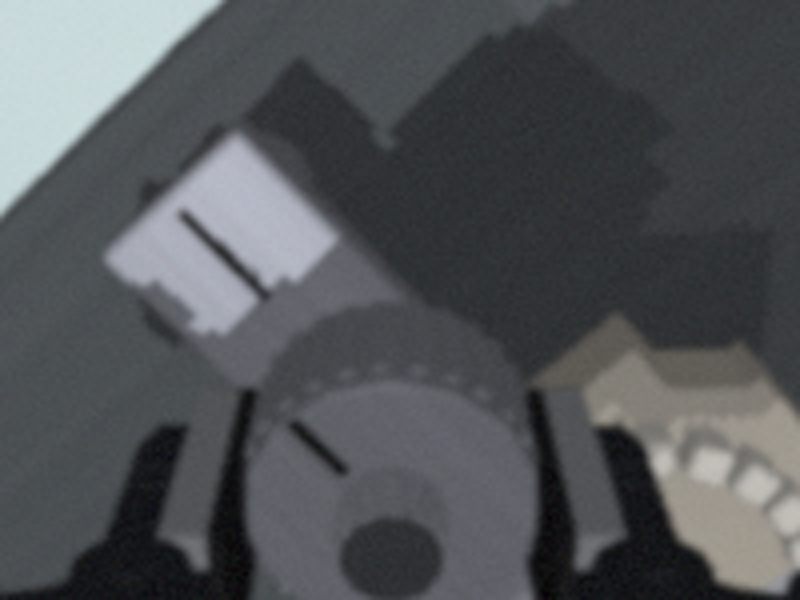

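```bash
python3 - <<'E'
from h import *
import pickle
c=pickle.load(open("w13.pkl","rb"))
P=lambda x,y,z:onplane(c,220+(x+.5)/4-.5,150+(y+.5)/4-.5,z,rayf)
an=lambda v:np.degrees(np.arctan2(v[1],v[0]))
print(an(P(292,424,.066)-P(345,472,.066)),an(P(183,212,.042)-P(265,296,.042)))
E
```

```text
86.75491460885866 84.9815139730467
```

Request:
arm_command --moves '[{"offset":[0,0,0],"angular":[0,0,0.5],"grip":0.6}]'

```text
clock: 19.27
eef_pos: [0.5708, 0.1934, 0.0664]
tcp_rot: [[0.697, -0.0, 0.717], [-0.717, 0.001, 0.697], [-0.001, -1.0, 0.0]]
contact_force: [-0.2, -0.3, -0.1]
gripper_width: 0.0345
```

```bash
python3 - <<'E'
from h import *
st()
E
```

```text
t 19.27 p [0.5708 0.1934 0.0664] yaw -45.83 tilt [-4.e-04  8.e-04 -1.e+00] q [ 12.7  31.2  -8.5  50.3   0.  148.5] F [-0.19 -0.25 -0.06] T [-0.041 -0.001  0.575] w 0.0345
```

Request:
arm_command --moves '[{"offset":[0,0,0],"angular":[0,0,0.5],"grip":0.6}]'

```text
clock: 19.4
eef_pos: [0.5708, 0.1934, 0.0664]
tcp_rot: [[0.703, -0.0, 0.711], [-0.711, 0.001, 0.703], [-0.001, -1.0, 0.0]]
contact_force: [-0.9, -0.7, -0.7]
gripper_width: 0.0346
```

```bash
python3 - <<'E'
from h import *
st()
E
```

```text
t 19.4 p [0.5708 0.1934 0.0664] yaw -45.32 tilt [-4.e-04  7.e-04 -1.e+00] q [ 12.7  31.2  -8.5  50.3   0.  148. ] F [-0.93 -0.67 -0.66] T [-0.059  0.042  0.364] w 0.0346
```

Request:
arm_command --moves '[{"offset":[0,0,0],"angular":[0,0,0.5],"grip":0.6}]'

```text
clock: 19.52
eef_pos: [0.5708, 0.1934, 0.0664]
tcp_rot: [[0.709, -0.0, 0.705], [-0.705, 0.001, 0.709], [-0.001, -1.0, 0.0]]
contact_force: [0.1, 0.2, -0.2]
gripper_width: 0.0345
```

```bash
python3 - <<'E'
from h import *
st()
E
```

```text
t 19.52 p [0.5708 0.1934 0.0664] yaw -44.83 tilt [-4.e-04  8.e-04 -1.e+00] q [ 1.270e+01  3.120e+01 -8.500e+00  5.030e+01  1.000e-01  1.475e+02] F [ 0.13  0.24 -0.17] T [-0.004  0.034  0.073] w 0.0345
```

Request:
arm_command --moves '[{"offset":[0,0,0.0001],"angular":[0,0,6],"grip":0.6},{"offset":[0,0,0.0001],"angular":[0,0,6],"grip":0.6},{"offset":[0,0,0.0001],"angular":[0,0,6],"grip":0.6},{"offset":[0,0,0.0001],"angular":[0,0,6],"grip":0.6},{"offset":[0,0,0.0001],"angular":[0,0,6],"grip":0.6},{"offset":[0,0,0.0001],"angular":[0,0,6],"grip":0.6},{"offset":[0,0,0.0001],"angular":[0,0,6],"grip":0.6},{"offset":[0,0,0.0001],"angular":[0,0,6],"grip":0.6},{"offset":[0,0,0.0001],"angular":[0,0,6],"grip":0.6},{"offset":[0,0,0.0001],"angular":[0,0,6],"grip":0.6},{"offset":[0,0,0.0001],"angular":[0,0,6],"grip":0.6},{"offset":[0,0,0.0001],"angular":[0,0,6],"grip":0.6},{"offset":[0,0,0.0001],"angular":[0,0,6],"grip":0.6}]'

```text
clock: 21.15
eef_pos: [0.5723, 0.1932, 0.0678]
tcp_rot: [[0.821, -0.001, -0.571], [0.571, 0.004, 0.821], [0.001, -1.0, 0.004]]
contact_force: [-0.3, 0.3, -1.1]
gripper_width: 0.0343
```

```bash
python3 - <<'E'
from h import *
st()
E
```

```text
t 21.15 p [0.5723 0.1932 0.0678] yaw 34.83 tilt [-0.0015  0.0037 -1.    ] q [12.5 31.3 -8.2 50.6  0.2 67.7] F [-0.26  0.33 -1.1 ] T [ 0.022  0.004 -0.09 ] w 0.0343
```

Request:
arm_command --moves '[{"offset":[0,0,0.0001],"angular":[0,0,5],"grip":0.6},{"offset":[0,0,0.0001],"angular":[0,0,4],"grip":0.6},{"offset":[0,0,0],"angular":[0,0,0],"grip":0.6}]'

```text
clock: 21.52
eef_pos: [0.5724, 0.1933, 0.068]
tcp_rot: [[0.72, -0.002, -0.694], [0.694, 0.004, 0.72], [0.002, -1.0, 0.005]]
contact_force: [-0.8, 0.5, -0.0]
gripper_width: 0.0344
```

```bash
python3 - <<'E'
from h import *
st()
E
```

```text
t 21.52 p [0.5724 0.1933 0.068 ] yaw 43.94 tilt [-0.0021  0.0044 -1.    ] q [12.5 31.3 -8.1 50.6  0.3 58.6] F [-0.79  0.49 -0.  ] T [-0.005  0.068  0.077] w 0.0344
```

Request:
arm_command --moves '[{"offset":[0,0,0],"angular":[0,0,1.4],"grip":0.6},{"offset":[0,0,0],"angular":[0,0,0],"grip":0.6},{"offset":[0,0,0],"angular":[0,0,0],"grip":0.6}]'

```text
clock: 21.9
eef_pos: [0.5725, 0.1934, 0.068]
tcp_rot: [[0.704, -0.002, -0.711], [0.711, 0.005, 0.704], [0.002, -1.0, 0.005]]
contact_force: [-0.1, -0.1, -1.1]
gripper_width: 0.0345
```

```bash
python3 - <<'E'
from h import *
import pickle
st()
c=cams.camera("wrist");crop(c,220,150,420,300,4,"w14.png");cv2.imwrite("pics/w14f.png",c["color"]); pickle.dump(c,open("w14.pkl","wb"))
s=cams.camera("scene");crop(s,270,215,430,335,5,"s14.png");cv2.imwrite("pics/s14f.png",s["color"]);st()
t=cams.camera("top");cv2.imwrite("pics/t14.png",t["color"])
E
```

```text
t 21.9 p [0.5725 0.1934 0.068 ] yaw 45.29 tilt [-0.0022  0.0046 -1.    ] q [12.5 31.3 -8.1 50.7  0.3 57.2] F [-0.05 -0.08 -1.15] T [-0.01   0.016  0.028] w 0.0345
t 22.0 p [0.5725 0.1933 0.068 ] yaw 45.29 tilt [-0.0022  0.0046 -1.    ] q [12.5 31.3 -8.1 50.7  0.3 57.2] F [-0.73  0.74 -0.89] T [ 0.093 -0.013  0.048] w 0.0346
```

View pics/w14.png

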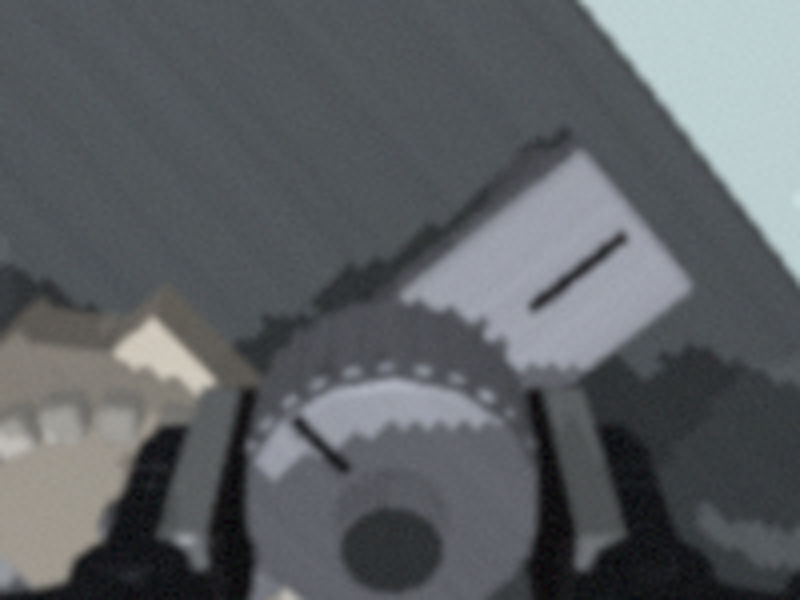

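View pics/w14f.png

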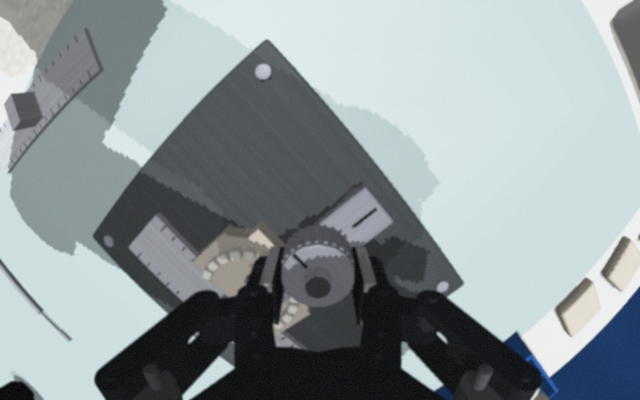

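View pics/s14f.png

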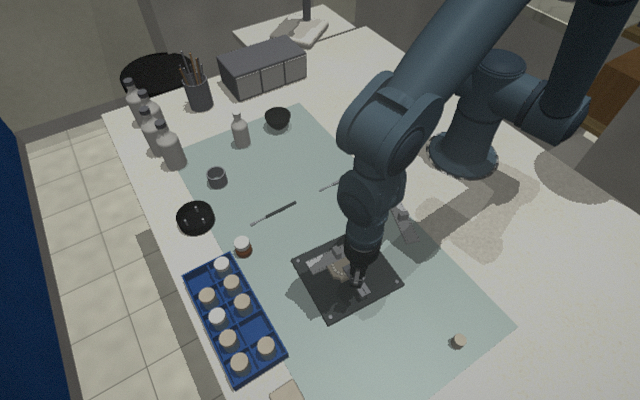

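View pics/s14.png

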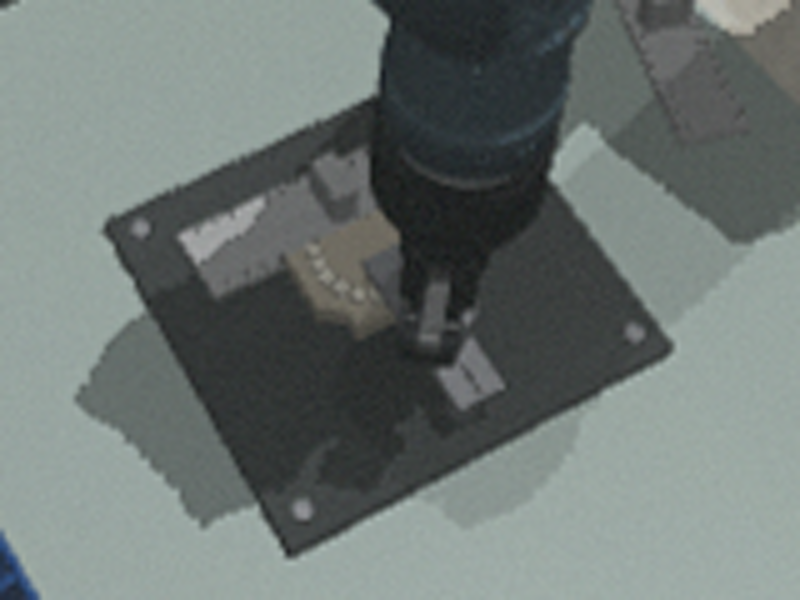

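```bash
python3 - <<'E'
from h import *
import pickle
c=pickle.load(open("w14.pkl","rb"))
P=lambda x,y,z:onplane(c,220+(x+.5)/4-.5,150+(y+.5)/4-.5,z,rayf)
an=lambda v:np.degrees(np.arctan2(v[1],v[0]))
print(an(P(296,420,.0676)-P(346,471,.0676))-an(P(625,236,.042)-P(533,308,.042)))
st(); print(ctrl.finish_job())
E
```

```text
89.07299589253266
t 22.05 p [0.5725 0.1934 0.068 ] yaw 45.3 tilt [-0.0022  0.0046 -1.    ] q [12.5 31.3 -8.1 50.7  0.3 57.2] F [0.14 1.32 0.39] T [-0.03   0.05   0.045] w 0.0344
the job is handed in; nothing more can be done
None
```

The job is handed in at about 22 s of the 56 s allowed. The straightedge lies against the model's face, and the gripper is holding the nut a quarter turn above its stop.

- **Straightedge:** I took the one farthest to the robot's right, laid it on the plate just short of the face and let go. I then pushed it home on its rear edge with the closed fingertips until the force rose to about 7 N. Overhead it looked parallel to the face with no visible gap. The model's rim hides gaps under about 2 mm from that angle, so flushness rests on the contact force and the strip settling in line with the face. The last view was partly blocked by the gripper, but the straightedge showed no sign of having moved.
- **Nut:** I screwed it down until the torque jumped to about 0.85 N m with the black lines aligned. Unloading it put the stop at a gripper angle of about -44.7°. I then backed it off to +45.3°, which is 90.0° by the arm's reading. The black lines gave 89.1°, which agrees within how well I can read them, and I saw no slip in the grip.
- **Other things on the bench:** In the final wrist and scene views, the ones in sight were where they started; part of the wax knife was hidden by the arm. I took a final top picture but did not examine it.

One thing disagreed: before the grasp, the cameras differed by up to 7 mm on the straightedge's position. The arm was still settling then, and once it had stopped, a fresh view agreed with the top camera to within about 3 mm.

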